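# Cull the warped box lid on the surface plate

## Task

Take the two brass box lids from the sloping rack and lay them side by side, flat, on the dark granite plate. When both lie there, press on the corners of the lids to find the one that rocks (make it rock under your finger). Then lay that one flat in the red tray, knob up, and leave the sound one lying flat on the plate, without disturbing the other things on the bench.

Things in the scene. Friction and masses are not known exactly. Their poses are not given: they have to be found in the camera images.
- lid_a_knob (a point): Brass box lid A; the two look alike. Plate 66 mm (its x) by 84 mm (its y), top face 7 mm above the underside, on four 10 mm square corner pads centred 27 mm (x) and 36 mm (y) from the middle; square knob 15 x 15 mm at the middle, up to 36 mm above the underside. Point: on the knob's axis, 24 mm above the underside; z out through the knob. 130 to 200 g.
- lid_b_knob (a point): Brass box lid B; the two look alike. Plate 66 mm (its x) by 84 mm (its y), top face 7 mm above the underside, on four 10 mm square corner pads centred 27 mm (x) and 36 mm (y) from the middle; square knob 15 x 15 mm at the middle, up to 36 mm above the underside. Point: on the knob's axis, 24 mm above the underside; z out through the knob. 130 to 200 g.
- plate_top (a point): Centre of the top of the dark granite surface plate, a fixed slab 160 mm (x) by 240 mm (y), top 30 mm above the bench; z up. One lid is warped (unknown which, and which diagonal): two opposite corner pads are 3 mm short. Left alone it rests as level and high as the other; under 1 N well out on a raised corner it rocks 0.07 rad, the corner sinking 2 to 3 mm, and tips back when freed.
- tray_in (a point): Centre of the inner floor of the red reject tray (fixed), 4 mm above the bench; outside 115 mm (x) by 130 mm (y), walls 4 mm thick and 22 mm high above the bench; axes along its sides.
- rack: Fixed wooden rack, 220 mm wide (y), about 100 mm deep, 80 mm high, front (-x) facing the robot; origin under its middle. Its board slopes 0.56 rad, low edge in front with a ledge standing 8 mm proud. The lids lie on it side by side, 100 mm apart, long lower edges on the ledge: z leaning 0.56 rad from vertical to the front, y along the rack's y.
- wax_lump: Yellow lump of wax, 28 x 34 x 16 mm, a bystander to be left alone. Origin at its underside.
- spool: Red spool of thread, 40 mm, a bystander to be left alone. Origin at its underside.
Things that resemble listed ones, but are neither listed nor needed, are in the scene too. What is shaped like the part that bears lid_b_knob but pink is not meant. Leave any blue look-alike of the part that bears lid_a_knob alone.

How it is judged:
On the way, in this order (a step that is already met when the one before it is completed fails the run):
1. both lids lie flat on the granite plate, released (x of lid_a_knob in the frame of plate_top between -0.06 and 0.06 m and y of lid_a_knob in the frame of plate_top between -0.092 and 0.092 m and z of lid_a_knob in the frame of plate_top between 0.021 and 0.027 m and angle between each of lid_a_knob, lid_b_knob's own z axis and vertical below 0.03 rad and linear speed of each of lid_a, lid_b below 0.02 m/s and contact force between the fingers and lid_a below 0.2 N and x of lid_b_knob in the frame of plate_top between -0.06 and 0.06 m and y of lid_b_knob in the frame of plate_top between -0.092 and 0.092 m and z of lid_b_knob in the frame of plate_top between 0.021 and 0.027 m and contact force between the fingers and lid_b below 0.2 N), for 0.2 s.
2. one lid, lying on the plate, rocks under a press on its corner (only the warped one can) (((x of lid_a_knob in the frame of plate_top between -0.06 and 0.06 m and y of lid_a_knob in the frame of plate_top between -0.092 and 0.092 m and z of lid_a_knob in the frame of plate_top between 0.021 and 0.027 m and angle between lid_a_knob's own z axis and vertical above 0.04 rad and contact force between the fingers and lid_a above 0.5 N and contact force between lid_a and plate above 0.5 N) or (x of lid_b_knob in the frame of plate_top between -0.06 and 0.06 m and y of lid_b_knob in the frame of plate_top between -0.092 and 0.092 m and z of lid_b_knob in the frame of plate_top between 0.021 and 0.027 m and angle between lid_b_knob's own z axis and vertical above 0.04 rad and contact force between the fingers and lid_b above 0.5 N and contact force between lid_b and plate above 0.5 N))), for 0.05 s.
At the end, for the whole second after the job is handed in: The lid that rocks is knob up, flat on the tray's floor (tilt under 0.1 rad, knob within 22 mm of its middle in x and y); the sound lid lies on the plate on all four pads, level within 0.03 rad, knob at least 20 mm inside its edges; both released and at rest ((((x of lid_a_knob in the frame of tray_in between -0.022 and 0.022 m and y of lid_a_knob in the frame of tray_in between -0.022 and 0.022 m and z of lid_a_knob in the frame of tray_in between 0.018 and 0.03 m and angle between lid_a_knob's own z axis and vertical below 0.1 rad and linear speed of lid_a below 0.02 m/s and contact force between the fingers and lid_a below 0.2 N) and (x of lid_b_knob in the frame of plate_top between -0.06 and 0.06 m and y of lid_b_knob in the frame of plate_top between -0.092 and 0.092 m and z of lid_b_knob in the frame of plate_top between 0.021 and 0.027 m and angle between lid_b_knob's own z axis and vertical below 0.03 rad and contact force between each of lid_b_pad1, lid_b_pad2, lid_b_pad3, lid_b_pad4 and plate above 0.01 N and linear speed of lid_b below 0.02 m/s and contact force between the fingers and lid_b below 0.2 N)) or ((x of lid_b_knob in the frame of tray_in between -0.022 and 0.022 m and y of lid_b_knob in the frame of tray_in between -0.022 and 0.022 m and z of lid_b_knob in the frame of tray_in between 0.018 and 0.03 m and angle between lid_b_knob's own z axis and vertical below 0.1 rad and linear speed of lid_b below 0.02 m/s and contact force between the fingers and lid_b below 0.2 N) and (x of lid_a_knob in the frame of plate_top between -0.06 and 0.06 m and y of lid_a_knob in the frame of plate_top between -0.092 and 0.092 m and z of lid_a_knob in the frame of plate_top between 0.021 and 0.027 m and angle between lid_a_knob's own z axis and vertical below 0.03 rad and contact force between each of lid_a_pad1, lid_a_pad2, lid_a_pad3, lid_a_pad4 and plate above 0.01 N and linear speed of lid_a below 0.02 m/s and contact force between the fingers and lid_a below 0.2 N)))); the robot touches nothing.
It fails at once if a bystander is moved more than 20 mm (distance of any of wax_lump, spool from where it was at the start of the episode above 0.02 m).
It also fails if it takes over 72 s, if anything falls off the work surface, if the arm or the gripper's body presses on something with over 40 N, if the wrist force passes 120 N, or if a joint passes its speed limit or range.

## Robot

A 7-joint arm with a two-finger parallel gripper is mounted at the origin on a cart in front of the work surface, level with it; the furniture and walls round the work are solid. World frame = base frame: x ahead of the robot, y to its left, z up, the work surface at z = 0. Lengths are in m, angles in rad, forces in N, time in s.
With the tool pointing down it reaches from about 0.425 to 0.975 m from the base axis. Payload 16.7 kg.
Tool frame: the origin (TCP) lies between the finger pads; the fingertips stand 17 mm ahead of it and the grasp point (between the pads) lies 2 mm behind it; z points along the fingers, y is the direction in which the jaws open and shut (so a half turn about z gives the same grasp; the last joint's range is limited). The gripper opens to 85 mm and grips with 20 to 120 N. Pads are 22 mm wide; open, the fingers measure 114 mm over their backs; the gripper's body (76 mm by 85 mm) begins 54 mm behind the grasp point. The pads swing forward as they close: fully open they stand 13 mm farther back than shut.
Start: joints at [1.026, 0.426, 0.074, 1.606, -0.034, 1.111, -0.067], TCP at [0.26, -0.623, 0.248] pointing down, gripper open.
Joint ranges: [-2.85, 2.85], [-0.5, 2.14], [-1.23, 1.37], [0.21, 2.46], [-1.02, 4.16], [0.16, 2.05], [-2.73, 2.73]. Speed limits (rad/s): [1.89, 1.89, 2.39, 2.39, 3.01, 3.01, 3.01].

## Interface

Orientations are given as a unit quaternion [w, x, y, z].
In Python, from plant import get_obs, get_image, job_done, silhouettes gives the robot as it stands.
- The arm moves only by the shell command python3 -m pendant 'ROWS' [FORCE]. ROWS is JSON, a list of rows, each a list of 7 numbers: the closure, from 0 (fully open) to 1 (shut), then the shift along the tool's x, y, z in m, then the turn, a rotation vector about the tool's x, y, z in rad. In form: [[claw, tx, ty, tz, wx, wy, wz], ...]. A call has 1 to 12 rows; each row is the pose to reach, as a shift and turn from the pose commanded when the call began, along the tool's axes at that moment; what a row does not reach only later rows make up. A row lasts 1/8 s, in which the tool goes at most 62.5 mm and 10.7 degrees, less where a joint would pass 70% of its speed; a pose out of reach is approached as far as the arm can. A call with a gripper value outside its range is refused whole. The fingers move at their own pace and stop on an object; FORCE is the grip in N (left out, the last holds). Time passes only in rows, so rows that repeat a pose let the fingers close. It gives the time, the measured TCP pose, the force and the opening at its end, in the units of the state.
- get_obs(): the state, without advancing time (a new reading comes with each control period).
- get_image(name): name is "scene" or "side" or "wrist"; returns a dict with "color" (384x512x3 uint8, red, green, blue), "fovy" (degrees; the focal length in pixels is half the picture's height over the tangent of half this angle, whatever the lens; pixels are square), "cx", "cy" (the principal point, pixels), "k1" (the pictures are not rectified: a ray, as slopes to the right and down, at radius r is drawn at 1 + k1 r^2 times it, then the intrinsics apply), "rvec" (rotation vector, rad) and "tvec" (3), from world to camera coordinates, as OpenCV has them. Camera axes: x right, y down, z forward; pixel columns grow to the right and rows downward; lengths in m; the calibration is good to about 2 mm. A picture is of the moment at which its call begins. There is no depth.
- job_done(): hands the job in, once; it reports no verdict.
Trained networks look in the newest picture that a camera, given by its name, has taken for a name from the list of things; names that differ only in an ending like _2 or _b are one class to them, and where a whole thing is asked for, a point or a joint stands for the part that bears it (a point fixed in the world has none). Each returns a list of dicts, best first, with "confidence" (0 to 1); they miss things now and then, are a little off and sometimes report something else, mostly with a low value. They report only what shows in the picture. A call takes as long as a camera call. They do not tell look-alikes from the thing itself.
- silhouettes(camera, name): "pixels" (384x512 bool, what is visible of it) and "location" ([row, column] in pixels, amid what is visible of it).
The state is a dict: "time": time; "qpos": joint angles; "qd": joint speeds; "effort": joint torques, N m; "eef_pos": TCP position; "tool_rot": TCP orientation; "force": force on the tool from outside, world axes, zero at the start; "ft_torque": the same for the moment, N m; "grip_width": finger opening in m.
Only numpy, scipy, OpenCV 4.12 (cv2) and the standard library are available. Lean on these libraries where they do the work, as an engineer would, in place of code of your own. Each camera call takes 0.05 s, during which the arm holds its last target.

## Working session

There is one attempt and no reset: what is moved stays moved. The work goes in short steps, Python scripts to look and compute and a shell command to move; the robot and the scene stay as the last step left them, time stands still between calls to the robot, and variables do not carry over. Pictures are saved under pics/ and viewed, and the job is handed in when it is done.

```bash
ls; mkdir -p pics
python3 - <<'E'
from plant import *
import cv2
o=get_obs(); print(o)
for n in ["scene","side","wrist"]:
    im=get_image(n); cv2.imwrite(f"pics/{n}0.png",im["color"][:,:,::-1]); print(n,{k:v for k,v in im.items() if k!="color"})
E
```

```text
pics
{'time': 0.0, 'qpos': array([ 1.02549117,  0.42672227,  0.07386428,  1.60659391, -0.03412562,
        1.1108111 , -0.06707777]), 'qd': array([ 0.00134356,  0.00023   , -0.00046125, -0.00135421,  0.00043423,
        0.00015888, -0.00086117]), 'effort': array([-1.26814211e-03, -9.49837875e+01,  3.76015574e+00, -4.63513935e+01,
        1.91405020e-02,  1.00725880e-02, -6.25169037e-05]), 'eef_pos': array([ 0.26007393, -0.62247128,  0.24762326]), 'tool_rot': array([-6.16377030e-04,  9.80484122e-01,  1.96597253e-01, -1.62342854e-04]), 'force': array([ 0.76692828, -0.51204277,  0.05951793]), 'ft_torque': array([ 0.00165961,  0.00706551, -0.0007149 ]), 'grip_width': 0.08534806117618136}
scene {'fovy': 52.47351441872904, 'cx': 249.59400532141464, 'cy': 192.20764222682362, 'k1': -0.10037082969573716, 'rvec': array([ 1.2751663 , -2.27727388,  0.94220097]), 'tvec': array([0.38078471, 0.32342018, 1.13168993])}
side {'fovy': 43.955117626418264, 'cx': 250.44515892135286, 'cy': 196.05592764702098, 'k1': 0.042082477547620484, 'rvec': array([ 2.13287693, -0.33718565,  0.16096178]), 'tvec': array([-0.49942438,  0.22310921,  1.60066821])}
wrist {'fovy': 59.707388386098145, 'cx': 256.18787474011475, 'cy': 191.37958634475214, 'k1': 0.02003021791264555, 'rvec': array([-2.38740203,  1.5879217 ,  0.25480098]), 'tvec': array([-0.67538933, -0.0414183 ,  0.38092784])}
```

View pics/scene0.png

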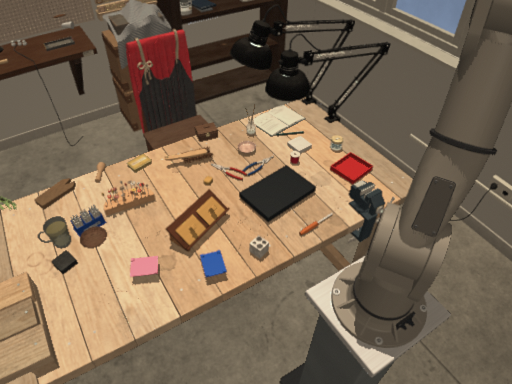

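View pics/side0.png

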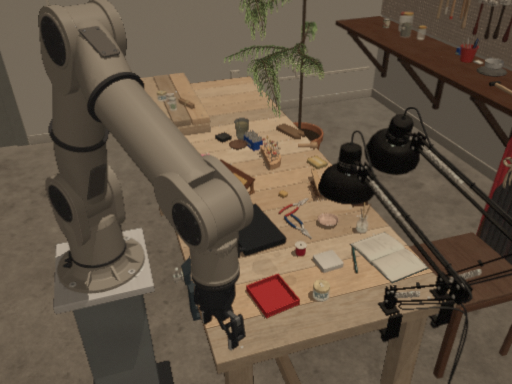

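View pics/wrist0.png

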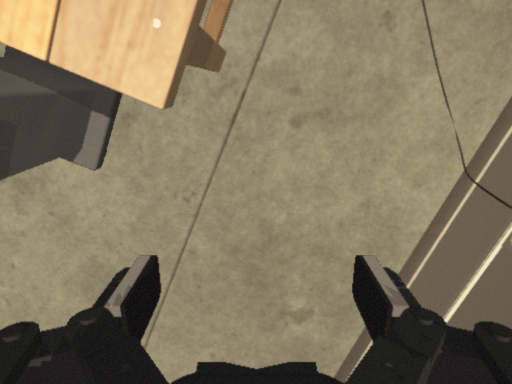

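```bash
cat > h.py <<'E'
import numpy as np, cv2
from plant import *
from scipy.spatial.transform import Rotation as R
from scipy.optimize import least_squares
def cam(im):
    f=192/np.tan(np.radians(im["fovy"])/2)
    return np.array([[f,0,im["cx"]],[0,f,im["cy"]],[0,0,1]]),np.array([im["k1"],0,0,0,0.])
def proj(im,P):
    K,d=cam(im); return cv2.projectPoints(np.asarray(P,float).reshape(-1,1,3),im["rvec"],im["tvec"],K,d)[0].reshape(-1,2)
def unproj(im,uv,z):
    K,d=cam(im); uv=np.asarray(uv,float).reshape(-1,1,2)
    n=cv2.undistortPoints(uv,K,d).reshape(-1,2)
    Rm=cv2.Rodrigues(im["rvec"])[0]; C=-Rm.T@im["tvec"]
    D=np.c_[n,np.ones(len(n))]@Rm
    return C+D*((z-C[2])/D[:,2])[:,None]
E
python3 - <<'E'
from h import *
for n in ["scene","side"]:
    im=get_image(n)
    for k,z in [("lid_a_knob",.06),("rack",.04),("wax_lump",.008),("spool",.02),("plate_top",.03),("tray_in",.004)]:
        try:
            for s in silhouettes(n,k)[:5]:
                r,c=s["location"]; print(n,k,round(s["confidence"],2),(round(c),round(r)),s["pixels"].sum(),unproj(im,[c,r],z)[0].round(3))
        except Exception as e: print(n,k,e)
    c=im["color"]; x0,y0,x1,y1=(150,130,390,270) if n=="scene" else (170,130,330,330)
    cv2.imwrite(f"pics/{n}1.png",cv2.resize(c[y0:y1,x0:x1,::-1],None,fx=3,fy=3,interpolation=cv2.INTER_CUBIC))
E
```

```text
scene lid_a_knob 0.67 (211, 262) 463 [0.345 0.37  0.06 ]
scene lid_a_knob 0.56 (189, 230) 465 [0.492 0.373 0.06 ]
scene rack 0.8 (187, 217) 970 [0.561 0.349 0.04 ]
scene wax_lump 0.5 (209, 183) 65 [0.7   0.195 0.008]
scene spool 0.39 (295, 157) 103 [ 0.645 -0.163  0.02 ]
scene spool 0.19 (190, 230) 504 [0.518 0.359 0.02 ]
scene plate_top 0.72 (275, 195) 2274 [0.502 0.03  0.03 ]
scene tray_in 0.67 (351, 170) 716 [ 0.48  -0.32   0.004]
side spool 0.48 (300, 250) 149 [ 0.644 -0.171  0.02 ]
side plate_top 0.86 (259, 236) 1362 [ 0.533 -0.068  0.03 ]
side tray_in 0.85 (270, 296) 1405 [ 0.484 -0.326  0.004]
```

View pics/scene1.png

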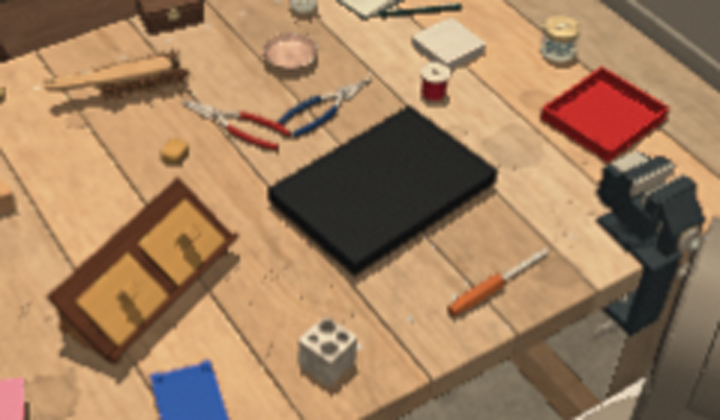

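View pics/side1.png

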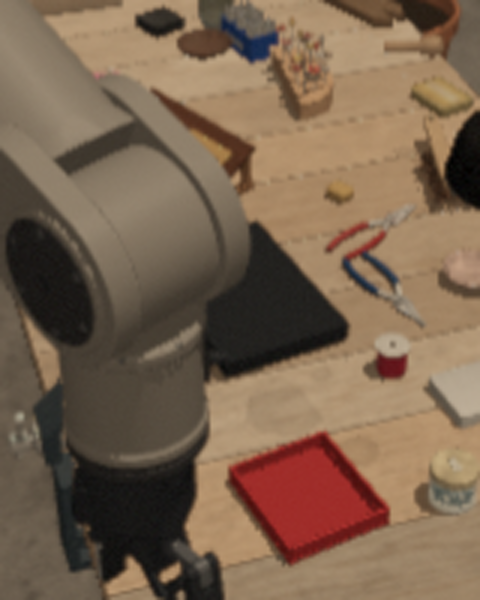

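```bash
cat >> h.py <<'E'
def fit(im,uv,P,x0):
    f=lambda p: (proj(im,np.c_[np.cos(p[2])*P[:,0]-np.sin(p[2])*P[:,1]+p[0],np.sin(p[2])*P[:,0]+np.cos(p[2])*P[:,1]+p[1],P[:,2]])-uv).ravel()
    r=least_squares(f,x0); return r.x,np.abs(r.fun).max(),r.fun.reshape(-1,2)
E
python3 - <<'E'
from h import *
im=get_image("scene")
z=lambda a:np.array(a,float)/3+[150,130]-0.33
top=z([(270,195),(408,108),(495,178),(355,260)])
print(unproj(im,top,.03).round(3))
# order: left=+y -x?; 
P=np.array([[-.08,.12,.03],[.08,.12,.03],[.08,-.12,.03],[-.08,-.12,.03]])
for k in range(4):
    print("plate",k,*[np.round(v,3) for v in fit(im,top,np.roll(P,k,0),[.53,0,0.])[:2]])
tr=z([(541,111),(603,68),(668,112),(608,152)])
print(unproj(im,tr,.022).round(3))
P=np.array([[-.0575,.065,.022],[.0575,.065,.022],[.0575,-.065,.022],[-.0575,-.065,.022]])
for k in range(4):
    print("tray",k,*[np.round(v,3) for v in fit(im,tr,np.roll(P,k,0),[.5,-.3,0.])[:2]])
rk=z([(50,295),(180,180),(237,237),(115,358)])
for h in (0.08,.03,.02): print(h,unproj(im,rk,h).round(3).tolist())
kn=z([(185,238),(127,293)]); print(unproj(im,kn,.08))
E
```

```text
[[ 0.568  0.139  0.03 ]
 [ 0.61  -0.093  0.03 ]
 [ 0.45  -0.11   0.03 ]
 [ 0.429  0.109  0.03 ]]
plate 0 [ 0.521  0.013 -1.568] 16.471
plate 1 [0.516 0.01  3.292] 2.842
plate 2 [0.521 0.013 1.574] 16.471
plate 3 [0.516 0.01  0.15 ] 2.842
[[ 0.523 -0.245  0.022]
 [ 0.547 -0.377  0.022]
 [ 0.434 -0.389  0.022]
 [ 0.418 -0.268  0.022]]
tray 0 [ 0.481 -0.32  -1.466] 3.388
tray 1 [ 0.481 -0.32  -2.986] 0.98
tray 2 [ 0.481 -0.32   1.675] 3.388
tray 3 [ 0.481 -0.32   0.156] 0.98
0.08 [[0.519, 0.436, 0.08], [0.6, 0.24, 0.08], [0.489, 0.227, 0.08], [0.41, 0.413, 0.08]]
0.03 [[0.561, 0.426, 0.03], [0.646, 0.219, 0.03], [0.529, 0.206, 0.03], [0.446, 0.401, 0.03]]
0.02 [[0.569, 0.424, 0.02], [0.655, 0.215, 0.02], [0.537, 0.202, 0.02], [0.453, 0.399, 0.02]]
[[0.51697315 0.27693633 0.08      ]
 [0.47944014 0.36554476 0.08      ]]
```

```bash
cat >> h.py <<'E'
def toolR(yaw,tilt=0.):
    # tool x along yaw, z down; tilt>0 leans approach forward along yaw
    x=np.array([np.cos(yaw),np.sin(yaw),0]); u=np.array([0,0,1.])
    X=np.cos(tilt)*x+np.sin(tilt)*u; Z=np.sin(tilt)*x-np.cos(tilt)*u
    return R.from_matrix(np.c_[X,np.cross(Z,X),Z])
def cur():
    o=get_obs(); q=o["tool_rot"]; return o["eef_pos"],R.from_quat([q[1],q[2],q[3],q[0]]),o
def row(p0,R0,p,Rt):
    return np.r_[R0.inv().apply(np.asarray(p)-p0),(R0.inv()*Rt).as_rotvec()]
E
python3 - <<'E'
from h import *
p,Rc,o=cur()
print(Rc.as_matrix().round(3))
im=get_image("wrist"); Rm=cv2.Rodrigues(im["rvec"])[0]; C=-Rm.T@im["tvec"]
print("cam in tool",Rc.inv().apply(C-p).round(4)); print((Rm@Rc.as_matrix()).round(3))
for t in [(.46,-.33,.32),(.45,0.,.34),(.42,.22,.34)]: print(row(p,Rc,t,toolR(.39,0 if t[1]<.1 else 0)).round(3))
E
```

```text
[[ 0.923  0.385 -0.   ]
 [ 0.385 -0.923  0.   ]
 [ 0.    -0.    -1.   ]]
cam in tool [ 0.0801  0.0008 -0.1266]
[[ 0.001  1.    -0.   ]
 [-0.95   0.001 -0.312]
 [-0.312  0.001  0.95 ]]
[ 0.297 -0.193 -0.072 -0.    -0.     0.006]
[ 0.415 -0.502 -0.092 -0.    -0.     0.006]
[ 0.472 -0.716 -0.092 -0.    -0.     0.006]
```

```bash
python3 -m pendant '[[0,0.3,-0.193,-0.072,0,0,0],[0,0.3,-0.193,-0.072,0,0,0],[0,0.3,-0.193,-0.072,0,0,0],[0,0.3,-0.193,-0.072,0,0,0],[0,0.3,-0.193,-0.072,0,0,0],[0,0.3,-0.193,-0.072,0,0,0],[0,0.415,-0.502,-0.092,0,0,0],[0,0.415,-0.502,-0.092,0,0,0],[0,0.415,-0.502,-0.092,0,0,0],[0,0.415,-0.502,-0.092,0,0,0],[0,0.415,-0.502,-0.092,0,0,0],[0,0.415,-0.502,-0.092,0,0,0]]'
python3 - <<'E'
from h import *
for n in ["wrist","side"]:
  im=get_image(n);cv2.imwrite(f"pics/{n}2.png",im["color"][:,:,::-1])
E
```

```text
time: 2.45
eef_pos: [0.4493, 0.004, 0.341]
tool_rot: [0.0, 0.98, 0.199, 0.001]
force: [0.2, -0.9, -0.3]
grip_width: 0.0856
```

View pics/wrist2.png

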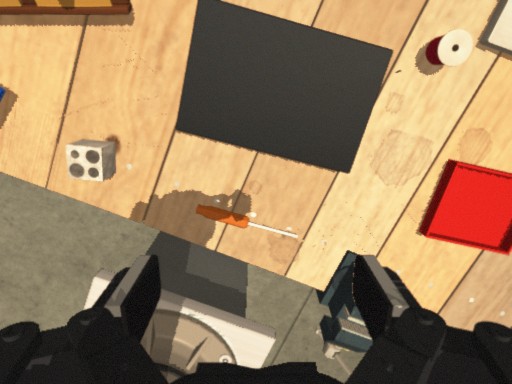

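View pics/side2.png

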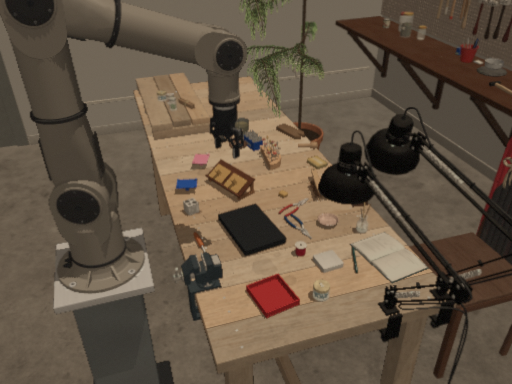

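Run:
```python
from h import *
im=get_image("wrist")
uv=np.array([(391,49),(349,166),(178,126)],float)
P=np.array([[.08,-.12,.03],[-.08,-.12,.03],[-.08,.12,.03]])
print(unproj(im,uv,.03).round(3)); print("plate",fit(im,uv,P,[.52,.01,.15]))
uv=np.array([(455,162),(422,234)],float)
print(unproj(im,uv,.022).round(3))
ims=get_image("side")
c=ims["color"][150:340,170:330,::-1];cv2.imwrite("pics/side3.png",cv2.resize(c,None,fx=3,fy=3,interpolation=cv2.INTER_CUBIC))
p,Rc,o=cur()
for t in [(.42,.22,.34)]: print(row(p,Rc,t,toolR(.39,0.3)).round(3))
```

```text
[[ 0.621 -0.102  0.03 ]
 [ 0.473 -0.124  0.03 ]
 [ 0.434  0.104  0.03 ]]
plate (array([0.52848662, 0.00281472, 0.15261209]), np.float64(4.953517863392221), array([[ 3.31494014, -3.83049534],
       [ 0.77253773,  4.95351786],
       [-4.35943285,  0.80320475]]))
[[ 0.533 -0.256  0.022]
 [ 0.423 -0.272  0.022]]
[ 0.058 -0.215  0.    -0.001  0.3    0.006]
```

View pics/side3.png

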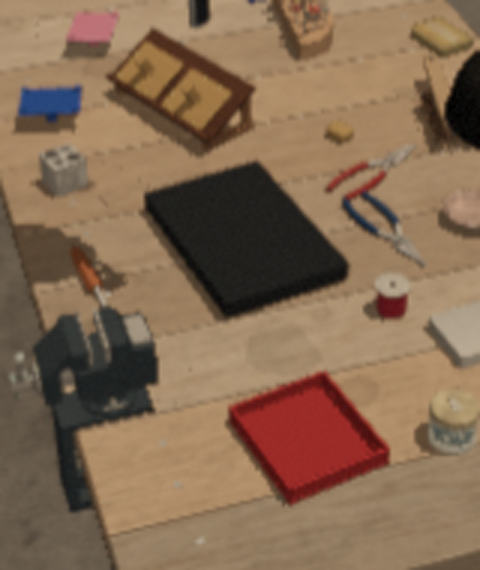

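Run:
```python
from h import *
im=get_image("wrist"); c=im["color"]
print(cur()[0])
m=(c.max(2)<55).astype(np.uint8); m[230:]=0
n,l,s,ce=cv2.connectedComponentsWithStats(m); k=1+np.argmax(s[1:,4]); m=(l==k).astype(np.uint8); print(s[k])
cn=max(cv2.findContours(m,0,2)[0],key=cv2.contourArea)
print(cv2.approxPolyDP(cn,6,True).reshape(-1,2).tolist())
cv2.imwrite("pics/w4.png",cv2.resize(c[0:200,150:420,::-1],None,fx=2.9,fy=2.9,interpolation=cv2.INTER_CUBIC))
im=get_image("side"); c=im["color"]; m=(c.max(2)<55).astype(np.uint8)
n,l,s,ce=cv2.connectedComponentsWithStats(m);k=l[235,250]; m=(l==k).astype(np.uint8); print(s[k])
cn=max(cv2.findContours(m,0,2)[0],key=cv2.contourArea)
print(cv2.approxPolyDP(cn,2,True).reshape(-1,2).tolist())
```

```text
[ 0.44966427 -0.00061282  0.3403116 ]
[ 173  100  176   70 2179]
[[178, 101], [184, 104], [174, 128], [346, 168], [348, 159], [329, 158], [326, 147], [324, 156], [318, 144], [310, 157], [313, 147], [302, 154], [290, 144], [294, 136], [282, 152], [278, 138], [250, 139], [245, 131], [256, 134], [259, 126], [245, 131], [229, 119], [237, 128], [228, 134], [223, 118], [213, 123], [204, 110], [187, 114]]
[ 219  205   67   51 2015]
[[256, 205], [219, 215], [219, 220], [245, 255], [283, 243], [285, 240]]
```

View pics/w4.png

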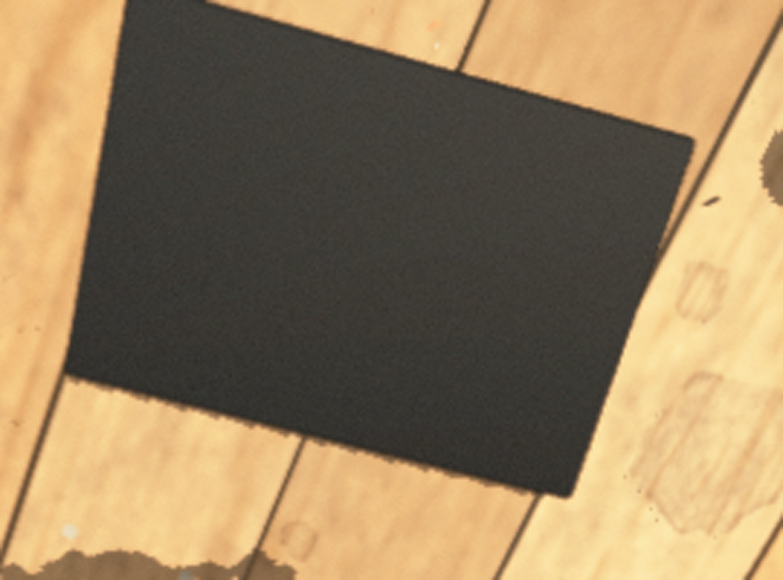

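Run:
```python
from h import *
im=get_image("wrist")
uv=np.array([(389,47.6),(346.8,171.5),(172,129),(193.8,-5)],float)
P=np.array([[.08,-.12,.03],[-.08,-.12,.03],[-.08,.12,.03],[.08,.12,.03]])
print(unproj(im,uv,.03).round(3)); print("plate",fit(im,uv,P,[.52,.01,.15]))
im=get_image("side")
z=lambda a:np.array(a,float)/3+[170,150]-.33
uv=z([(146,203),(257,163),(346,268),(226,302)])
print("plate side",unproj(im,uv,.03).round(3),fit(im,uv,np.roll(P[::-1],2,0)[[0,3,2,1]]*1,[.52,.01,.15])[:2])
tr=z([(229,412),(325,374),(388,447),(292,488)])
T=np.array([[-.0575,.065,.022],[.0575,.065,.022],[.0575,-.065,.022],[-.0575,-.065,.022]])
print("tray side",unproj(im,tr,.022).round(3),fit(im,tr,T,[.48,-.32,.15])[:2])
print("rack top edge",unproj(im,z([(153,30),(253,92)]),.08).round(3))
print("rack low ",unproj(im,z([(110,78),(206,143)]),.02).round(3))
print("knob",unproj(im,z([(137,70),(190,103)]),.08).round(3))
```

```text
[[ 0.62  -0.103  0.03 ]
 [ 0.465 -0.128  0.03 ]
 [ 0.428  0.107  0.03 ]
 [ 0.583  0.131  0.03 ]]
plate (array([0.52338825, 0.00153102, 0.1565491 ]), np.float64(1.6329386847753824), array([[ 1.46448575, -0.36592635],
       [ 0.57309856,  1.46896128],
       [-1.01140259,  1.58956333],
       [-0.99477703, -1.63293868]]))
plate side [[ 0.427  0.084  0.03 ]
 [ 0.583  0.123  0.03 ]
 [ 0.614 -0.113  0.03 ]
 [ 0.465 -0.127  0.03 ]] (array([ 0.52662008, -0.00731686, -1.22218235]), np.float64(14.808575769964449))
tray side [[ 0.42  -0.285  0.022]
 [ 0.532 -0.264  0.022]
 [ 0.555 -0.382  0.022]
 [ 0.447 -0.402  0.022]] (array([ 0.48878148, -0.33242529,  0.19458599]), np.float64(1.4016293717580197))
rack top edge [[0.524 0.416 0.08 ]
 [0.606 0.212 0.08 ]]
rack low  [[0.455 0.406 0.02 ]
 [0.538 0.203 0.02 ]]
knob [[0.476 0.316 0.08 ]
 [0.521 0.212 0.08 ]]
```

```bash
python3 -m pendant '[[0,0.058,-0.215,0,0,0,0],[0,0.058,-0.215,0,0,0,0],[0,0.058,-0.215,0,0,0,0],[0,0.058,-0.215,0,0,0,0],[0,0.058,-0.215,0,0,0,0],[0,0.058,-0.215,0,0,0,0]]'
python3 - <<'E'
from h import *
im=get_image("wrist");cv2.imwrite(f"pics/w5.png",im["color"][:,:,::-1])
for s in silhouettes("wrist","lid_a_knob"):
  r,c=s["location"]; print(s["confidence"],r,c,s["pixels"].sum())
E
```

```text
time: 3.6
eef_pos: [0.4206, 0.2201, 0.3401]
tool_rot: [0.0, 0.981, 0.196, -0.0]
force: [-0.7, 0.1, 0.5]
grip_width: 0.0851
0.65 146.9 139.0 3299
0.64 31.2 166.7 4608
```

View pics/w5.png

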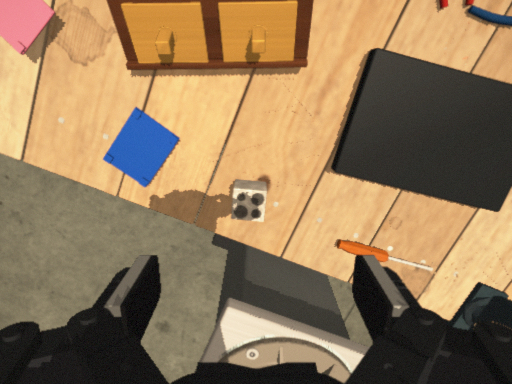

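Run:
```python
from h import *
p,Rc,o=cur()
print(row(p,Rc,(.42,.288,.215),toolR(.39,0.56)).round(3))
```

```text
[ 0.026 -0.063  0.125 -0.001  0.56   0.004]
```

```bash
python3 -m pendant '[[0,0.026,-0.063,0.125,0,0.56,0],[0,0.026,-0.063,0.125,0,0.56,0],[0,0.026,-0.063,0.125,0,0.56,0],[0,0.026,-0.063,0.125,0,0.56,0],[0,0.026,-0.063,0.125,0,0.56,0],[0,0.026,-0.063,0.125,0,0.56,0]]'
python3 - <<'E'
from h import *
im=get_image("wrist");cv2.imwrite(f"pics/w6.png",im["color"][:,:,::-1])
for s in silhouettes("wrist","lid_a_knob"):
  r,c=s["location"]; print(s["confidence"],r,c,s["pixels"].sum())
  cn=max(cv2.findContours(s["pixels"].astype(np.uint8),0,2)[0],key=cv2.contourArea)
  print(cv2.approxPolyDP(cn,4,True).reshape(-1,2).tolist())
E
```

```text
time: 4.45
eef_pos: [0.42, 0.2882, 0.2151]
tool_rot: [-0.054, 0.942, 0.189, 0.271]
force: [0.4, 0.3, 0.3]
grip_width: 0.0852
0.77 307.4 170.6 4245
[[166, 251], [159, 258], [159, 301], [142, 339], [158, 367], [216, 294]]
0.69 165.8 219.0 5551
[[260, 134], [175, 135], [179, 197], [260, 196]]
0.15 263.8 469.1 9972
[[448, 188], [431, 309], [449, 325], [471, 329], [475, 322], [491, 319], [511, 328], [511, 197], [461, 185]]
```

View pics/w6.png

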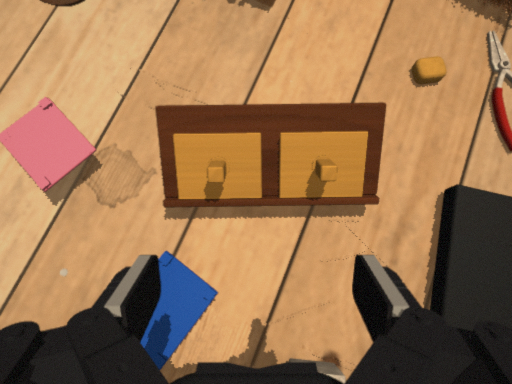

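Run:
```python
from h import *
im=get_image("wrist");cv2.imwrite("pics/w7.png",cv2.resize(im["color"][95:220,150:395,::-1],None,fx=3.2,fy=3.2,interpolation=cv2.INTER_CUBIC))
# model: lid z tilted .56 toward -x'
def lidR(yaw,t):
    return R.from_euler('z',yaw)*R.from_euler('y',-t)
C=np.array([[33,42,7],[33,-42,7],[-33,-42,7],[-33,42,7]])/1e3
A=np.array([(174,133.5),(261.5,133),(261.5,199),(176.5,199.5)])
B=np.array([(280,132),(367,131),(364,198),(280,198.5)])
def f(p,full=False):
    Rl=lidR(p[3],p[4] if len(p)>4 else .56)
    out=[]
    for sgn,uv in ((.05,A),(-.05,B)):
        P=Rl.apply(C+[0,sgn,0])+p[:3]; out.append(proj(im,P)-uv)
    return np.concatenate(out).ravel()
for x0 in ([.52,.32,.05,.39],[.52,.32,.05,.39,.5]):
    r=least_squares(f,x0); print(r.x.round(4),np.abs(r.fun).max()); 
p=r.x
r=least_squares(f,[.52,.32,.05,.39]);p=r.x
Rl=lidR(p[3],.56)
for s in (.05,-.05):
    for h in (0.024,.036): print("knob",h,(Rl.apply([0,s,h])+p[:3]).round(4),proj(im,Rl.apply([0,s,h])+p[:3]).round(1))
```

```text
[0.5244 0.316  0.0507 0.4059] 1.8831791404176386
[0.5244 0.3159 0.0494 0.4048 0.4445] 1.3502156866675818
knob 0.024 [0.493  0.3569 0.071 ] [[217.2 171.7]]
knob 0.036 [0.4871 0.3544 0.0812] [[215.7 175.2]]
knob 0.024 [0.5325 0.265  0.071 ] [[325.7 170.5]]
knob 0.036 [0.5266 0.2625 0.0812] [[328.4 173.9]]
```

View pics/w7.png

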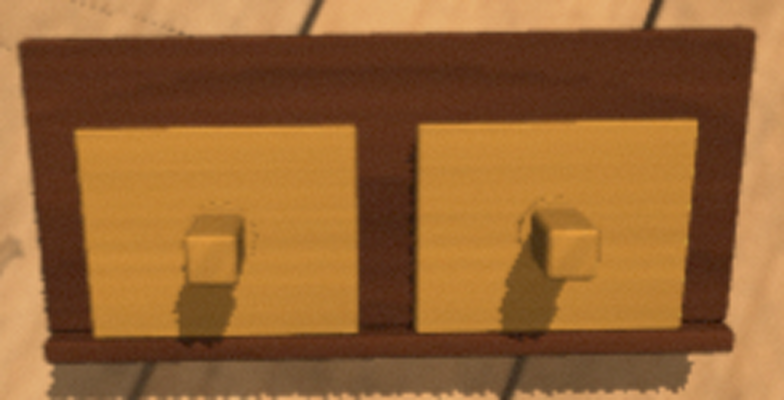

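```bash
cat >> h.py <<'E'
RK=np.array([.5244,.316,.0507]); RY=.406
def lidp(s,h): return (R.from_euler('z',RY)*R.from_euler('y',-.56)).apply([0,s,h])+RK
E
python3 - <<'E'
from h import *
p,Rc,o=cur()
for h in (.09,.029): print(row(p,Rc,lidp(-.05,h),toolR(RY,.56)).round(4))
E
```

```text
[ 0.0027  0.0654  0.1066  0.0063 -0.0003 -0.0111]
[ 0.0026  0.065   0.1676  0.0063 -0.0003 -0.0111]
```

```bash
python3 -m pendant '[[0,0.003,0.065,0.107,0.006,0,-0.011],[0,0.003,0.065,0.107,0.006,0,-0.011],[0,0.003,0.065,0.107,0.006,0,-0.011],[0,0.003,0.065,0.12,0.006,0,-0.011],[0,0.003,0.065,0.14,0.006,0,-0.011],[0,0.003,0.065,0.155,0.006,0,-0.011],[0,0.003,0.065,0.167,0.006,0,-0.011],[0,0.003,0.065,0.167,0.006,0,-0.011]]' 40
python3 - <<'E'
from h import *
p,Rc,o=cur(); print(p,lidp(-.05,.029),(Rc.inv()*toolR(RY,.56)).as_rotvec())
im=get_image("wrist");cv2.imwrite("pics/w8.png",im["color"][:,:,::-1])
E
```

```text
time: 5.6
eef_pos: [0.5419, 0.2671, 0.1101]
tool_rot: [-0.05, 0.949, 0.2, 0.24]
force: [-0.3, -0.2, 0.7]
grip_width: 0.0853
[0.54186983 0.26709971 0.11011423] [0.52999474 0.26398083 0.0752704 ] [-0.0028969   0.06390218  0.00801719]
```

View pics/w8.png

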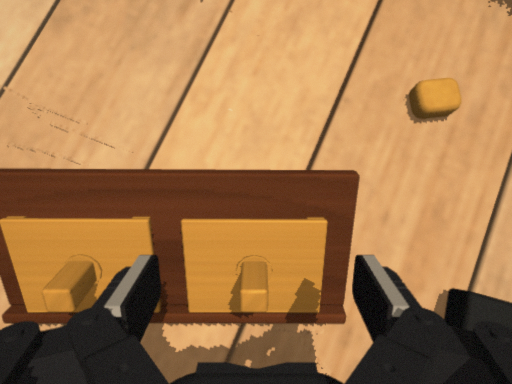

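Run:
```python
from h import *
p,Rc,o=cur(); print(o["qpos"].round(3),o["qd"].round(3)); print(o["force"])
```

```text
[-0.51   0.331 -0.123  2.236  0.999  0.163 -2.731] [-0.008 -0.013  0.004  0.009  0.003 -0.002  0.001]
[-1.23749947 -0.36346945  0.34231761]
```

Run:
```python
from h import *
p,Rc,o=cur()
for h in (.1,): print(row(p,Rc,lidp(-.05,h),toolR(RY,.25)).round(4))
print(lidp(-.05,.1),Rc.as_matrix().round(2))
```

```text
[-0.0316 -0.0022 -0.0456 -0.0016 -0.2464  0.0087]
[0.49534639 0.24908606 0.13542551] [[ 0.8   0.4   0.44]
 [ 0.36 -0.92  0.19]
 [ 0.48  0.   -0.88]]
```

```bash
python3 -m pendant '[[0,-0.01,-0.002,-0.04,0,-0.1,0],[0,-0.032,-0.002,-0.046,0,-0.246,0],[0,-0.032,-0.002,-0.046,0,-0.246,0],[0,-0.032,-0.002,-0.046,0,-0.246,0]]'
python3 - <<'E'
from h import *
p,Rc,o=cur(); print(o["qpos"].round(3),o["time"])
for h in (.1,.03): print(row(p,Rc,lidp(-.05,h),toolR(RY,.25)).round(4))
E
```

```text
time: 6.15
eef_pos: [0.4957, 0.2485, 0.1364]
tool_rot: [-0.025, 0.971, 0.204, 0.123]
force: [1.4, -0.8, -0.6]
grip_width: 0.0854
[-0.12   0.31  -0.563  2.13   0.442  0.54  -2.156] 6.15
[-0.0003 -0.0006  0.001  -0.0001 -0.0024  0.0079]
[ 0.0209 -0.0005  0.0677 -0.0001 -0.0024  0.0079]
```

```bash
python3 -m pendant '[[0,0.01,0,0.034,0,0,0.004],[0,0.017,0,0.055,0,0,0.008],[0,0.021,0,0.068,0,0,0.008],[0,0.021,0,0.068,0,0,0.008]]' 40
python3 - <<'E'
from h import *
p,Rc,o=cur(); print(o["qpos"].round(3),o["time"],p)
print(row(p,Rc,lidp(-.05,.03),toolR(RY,.25)).round(4))
im=get_image("wrist");cv2.imwrite("pics/w9.png",im["color"][:,:,::-1])
E
```

```text
time: 6.65
eef_pos: [0.5288, 0.2635, 0.0739]
tool_rot: [-0.025, 0.972, 0.201, 0.122]
force: [-0.8, -0.3, 0.3]
grip_width: 0.0853
[-0.215  0.454 -0.459  2.092  0.586  0.455 -2.279] 6.65 [0.5288048  0.26354114 0.07393026]
[ 0.0013  0.0001 -0.0019 -0.      0.0005  0.0017]
```

View pics/w9.png

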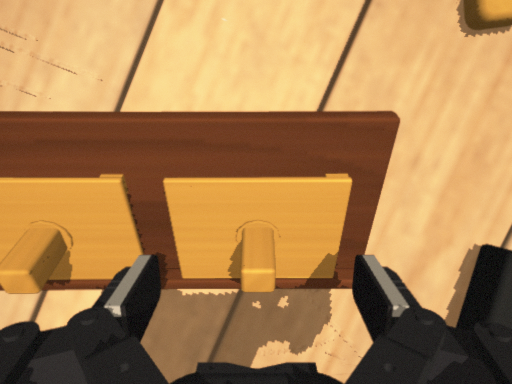

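```bash
python3 -m pendant '[[1,0.001,0,-0.002,0,0,0],[1,0.001,0,-0.002,0,0,0],[1,0.001,0,-0.002,0,0,0],[1,0.001,0,-0.002,0,0,0],[1,0.001,0,-0.002,0,0,0],[1,0.001,0,-0.002,0,0,0],[1,0.001,0,-0.002,0,0,0],[1,0.001,0,-0.002,0,0,0]]' 60
python3 - <<'E'
from h import *
p,Rc,o=cur(); print(o["qpos"].round(3),o["time"],p,o["force"])
# target after lift : along lid normal 40mm + up
print(row(p,Rc,lidp(-.05,.07),toolR(RY,.25)).round(4))
print(row(p,Rc,lidp(-.05,.03)+[-.02,-.02,.12],toolR(RY,.0)).round(4))
E
```

```text
time: 7.7
eef_pos: [0.5298, 0.2634, 0.0771]
tool_rot: [-0.025, 0.972, 0.2, 0.122]
force: [-3.6, -2.7, 8.7]
grip_width: 0.0134
[-0.209  0.45  -0.465  2.089  0.58   0.461 -2.273] 7.7 [0.52983976 0.2633981  0.07714409] [-3.5943738  -2.74239411  8.70935861]
[-0.0126 -0.0005 -0.0371  0.0001 -0.0004  0.0005]
[ 3.900e-03  1.000e-02 -1.218e-01  1.000e-04 -2.504e-01  5.000e-04]
```

```bash
python3 -m pendant '[[1,-0.006,0,-0.018,0,0,0],[1,-0.013,0,-0.037,0,0,0],[1,-0.013,0,-0.06,0,0,0],[1,-0.01,0,-0.09,0,0,0],[1,0.004,0.01,-0.122,0,-0.1,0],[1,0.004,0.01,-0.122,0,-0.25,0],[1,0.004,0.01,-0.122,0,-0.25,0]]' 60
python3 - <<'E'
from h import *
p,Rc,o=cur(); print(o["qpos"].round(3),o["time"],p,o["force"],o["grip_width"])
for n in ["wrist","scene","side"]:
  im=get_image(n);cv2.imwrite(f"pics/{n}10.png",im["color"][:,:,::-1])
E
```

```text
time: 8.57
eef_pos: [0.5102, 0.2442, 0.1966]
tool_rot: [-0.001, 0.979, 0.202, -0.0]
force: [-0.2, 1.2, -1.9]
grip_width: 0.0132
[-0.043  0.369 -0.634  1.875  0.258  0.981 -1.954] 8.575 [0.51021985 0.24415745 0.19659399] [-0.19888869  1.24504107 -1.8591772 ] 0.013192953773773794
```

View pics/wrist10.png

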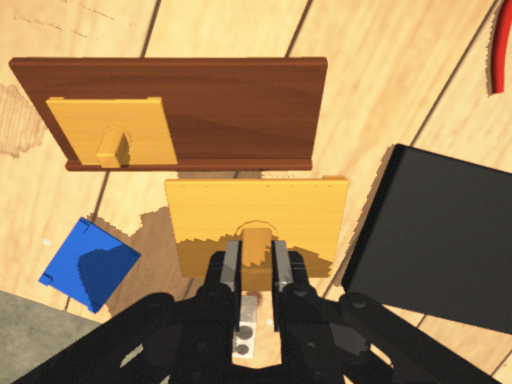

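View pics/side10.png

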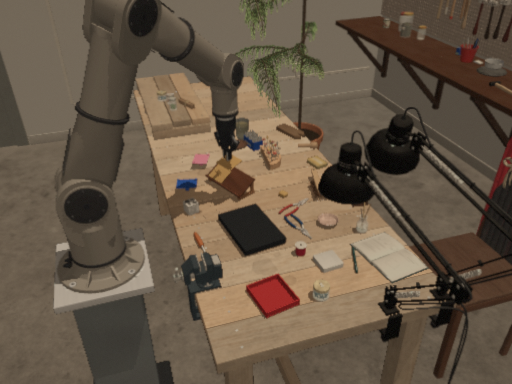

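```bash
cat >> h.py <<'E'
LC=np.array([[33,42,7],[33,-42,7],[-33,-42,7],[-33,42,7]])/1e3
def fitlid_in_tool(im,p,Rc,uv,idx):
    def f(q):
        Rl=R.from_euler('x',np.pi)*R.from_euler('zyx',[q[3],q[4],q[5]])
        return (proj(im,Rc.apply(Rl.apply(LC[idx]-[0,0,.024])+q[:3])+p)-uv).ravel()
    r=least_squares(lambda q:np.r_[f(q),q[3]*20,q[5]*20],[0,0,0.005,0,-.31,0]); return r.x,r.fun
E
python3 - <<'E'
from h import *
p,Rc,o=cur(); im=get_image("wrist")
cv2.imwrite("pics/w11.png",cv2.resize(im["color"][165:295,150:365,::-1],None,fx=3.6,fy=3.6,interpolation=cv2.INTER_CUBIC))
q,f=fitlid_in_tool(im,p,Rc,np.array([(166,179.5),(348,178.5),(329.5,277)]),[0,1,2]); print(q.round(4),f.round(2))
E
```

```text
[ 0.001   0.0016  0.0145 -0.0008 -0.2705  0.0209] [-0.03 -0.1  -0.09  0.13  0.15 -0.04 -0.02  0.42]
```

View pics/w11.png

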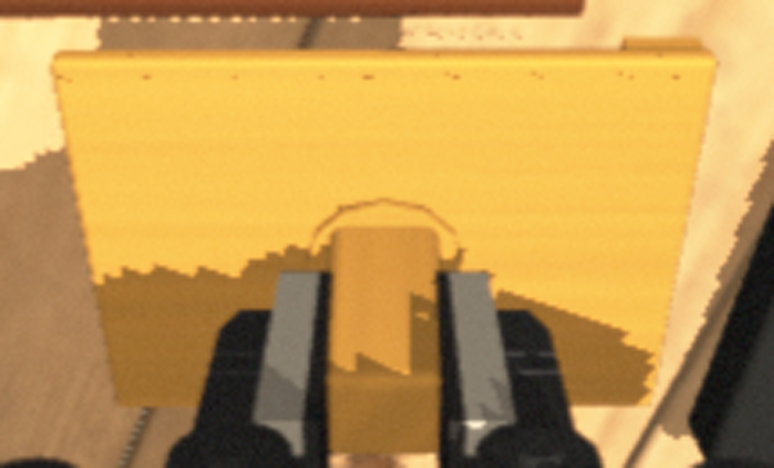

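Run:
```python
from h import *
p,Rc,o=cur(); im=get_image("wrist")
q,f=fitlid_in_tool(im,p,Rc,np.array([(166.3,186),(347.6,186.3),(330.5,277.3),(182.5,277.3)]),[0,1,2,3]); print(q.round(4),f.round(2))
print(R.from_euler('zyx',[.0,-.31,0]).apply([1,0,0]))
```

```text
[-0.0023  0.0013  0.0154 -0.0011 -0.3355  0.0018] [-0.67 -0.21  0.68 -0.28 -1.47  0.35  1.46  0.28 -0.02  0.04]
[0.95233357 0.         0.30505864]
```

Run:
```python
from h import *
p,Rc,o=cur()
print(row(p,Rc,(.5325,-.052,.15),toolR(.156,-.315)).round(4))
```

```text
[-0.0953  0.2809  0.0459  0.0398 -0.3141  0.2493]
```

```bash
python3 -m pendant '[[1,-0.03,0.06,0,0.01,-0.1,0.08],[1,-0.06,0.12,0.01,0.02,-0.2,0.16],[1,-0.08,0.18,0.02,0.03,-0.314,0.249],[1,-0.095,0.24,0.03,0.04,-0.314,0.249],[1,-0.095,0.281,0.046,0.04,-0.314,0.249],[1,-0.095,0.281,0.046,0.04,-0.314,0.249],[1,-0.095,0.281,0.046,0.04,-0.314,0.249],[1,-0.095,0.281,0.046,0.04,-0.314,0.249]]'
python3 - <<'E'
from h import *
p,Rc,o=cur(); print(o["qpos"].round(3),o["time"],p,o["force"],o["grip_width"])
print(row(p,Rc,(.5325,-.052,.075),toolR(.156,-.315)).round(4))
print(row(p,Rc,(.5325,-.052,.055),toolR(.156,-.315)).round(4))
im=get_image("wrist");cv2.imwrite(f"pics/w12.png",im["color"][:,:,::-1])
E
```

```text
time: 9.82
eef_pos: [0.5333, -0.0505, 0.1504]
tool_rot: [0.012, 0.985, 0.078, -0.156]
force: [0.3, 0.6, -1.3]
grip_width: 0.0135
[ 0.292  0.513 -0.447  1.778  0.233  1.224 -1.668] 9.825 [ 0.53328927 -0.05048007  0.15038432] [ 0.33169407  0.64566362 -1.3421507 ] 0.013546234019109746
[ 0.0224  0.0014  0.072  -0.0002 -0.0002  0.0015]
[ 0.0286  0.0014  0.091  -0.0002 -0.0002  0.0015]
```

View pics/w12.png

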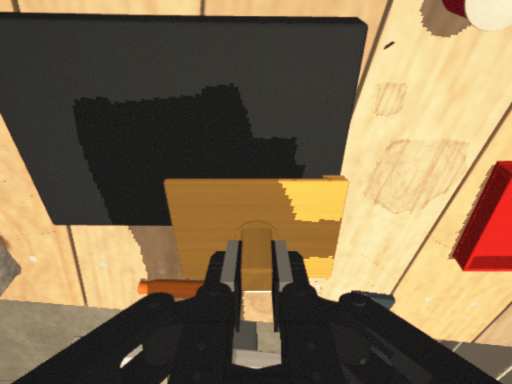

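```bash
python3 -m pendant '[[1,0.015,0.001,0.05,0,0,0],[1,0.0224,0.001,0.072,0,0,0],[1,0.0224,0.001,0.072,0,0,0]]'
python3 -m pendant '[[1,0.001,0,0.003,0,0,0],[1,0.001,0,0.003,0,0,0]]'
python3 -m pendant '[[1,0.001,0,0.003,0,0,0],[1,0.001,0,0.003,0,0,0]]'
```

```text
time: 10.25
eef_pos: [0.5316, -0.0521, 0.0736]
tool_rot: [0.012, 0.984, 0.077, -0.158]
force: [-1.4, 0.3, -1.4]
grip_width: 0.0135
time: 10.5
eef_pos: [0.5331, -0.0527, 0.0723]
tool_rot: [0.012, 0.985, 0.077, -0.156]
force: [-0.2, 0.1, -1.6]
grip_width: 0.0135
time: 10.75
eef_pos: [0.5326, -0.0529, 0.0683]
tool_rot: [0.012, 0.985, 0.077, -0.157]
force: [0.3, 0.3, -1.7]
grip_width: 0.0134
```

```bash
python3 -m pendant '[[1,0.0006,0,0.002,0,0,0],[1,0.0006,0,0.002,0,0,0]]'
python3 -m pendant '[[1,0.0006,0,0.002,0,0,0],[1,0.0006,0,0.002,0,0,0]]'
python3 -m pendant '[[1,0.0006,0,0.002,0,0,0],[1,0.0006,0,0.002,0,0,0]]'
```

```text
time: 11.0
eef_pos: [0.5325, -0.0529, 0.0661]
tool_rot: [0.012, 0.985, 0.077, -0.157]
force: [0.4, -0.7, -1.1]
grip_width: 0.0133
time: 11.25
eef_pos: [0.5327, -0.0528, 0.0657]
tool_rot: [0.012, 0.985, 0.077, -0.157]
force: [-4.9, 1.3, 27.2]
grip_width: 0.0136
time: 11.5
eef_pos: [0.5329, -0.0527, 0.0655]
tool_rot: [0.013, 0.985, 0.077, -0.157]
force: [-10.7, 0.3, 57.8]
grip_width: 0.0135
```

```bash
python3 -m pendant '[[1,-0.001,0,-0.0035,0,0,0],[1,-0.001,0,-0.0035,0,0,0]]'
```

```text
time: 11.75
eef_pos: [0.5327, -0.0529, 0.0658]
tool_rot: [0.012, 0.985, 0.077, -0.156]
force: [1.0, 0.0, 11.5]
grip_width: 0.0133
```

```bash
python3 -m pendant '[[0,0,0,0,0,0,0],[0,0,0,0,0,0,0],[0,0,0,0,0,0,0],[0,0,0,0,0,0,0],[0,-0.004,0,-0.012,0,0,0],[0,-0.012,0,-0.04,0,0,0],[0,-0.028,0,-0.09,0,0,0],[0,-0.028,0,-0.09,0,0.2,0]]'
python3 - <<'E'
from h import *
p,Rc,o=cur(); print(o["qpos"].round(3),o["time"],p,o["force"],o["grip_width"])
im=get_image("wrist");cv2.imwrite(f"pics/w13.png",im["color"][:,:,::-1])
E
```

```text
time: 12.75
eef_pos: [0.5366, -0.0518, 0.1633]
tool_rot: [0.005, 0.995, 0.078, -0.061]
force: [1.8, -0.4, -1.4]
grip_width: 0.0854
[ 0.35   0.403 -0.475  1.886  0.219  1.029 -1.643] 12.75 [ 0.5365857  -0.05184504  0.16325167] [ 1.7536819  -0.36992339 -1.43959128] 0.08540848069494475
```

View pics/w13.png

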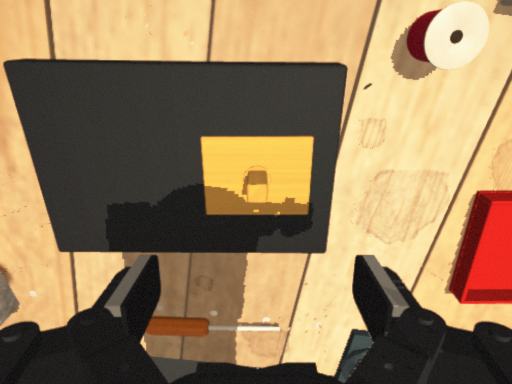

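Run:
```python
from h import *
p,Rc,o=cur()
print(lidp(.05,.1))
t=lidp(.05,.1)+[0,0,.03]
print(row(p,Rc,(p+t)/2,toolR(.28,.1)).round(4))
print(row(p,Rc,t,toolR(RY,.25)).round(4))
```

```text
[0.45585262 0.34095685 0.13542551]
[-0.0084 -0.2005 -0.001   0.0009  0.2095 -0.1245]
[-0.0168 -0.401  -0.0021  0.0192  0.358  -0.2509]
```

```bash
python3 -m pendant '[[0,-0.002,-0.06,-0.001,0,0.1,-0.03],[0,-0.005,-0.12,-0.001,0,0.2,-0.08],[0,-0.008,-0.2,-0.001,0.001,0.21,-0.125],[0,-0.012,-0.26,-0.001,0.01,0.25,-0.16],[0,-0.015,-0.32,-0.001,0.015,0.3,-0.2],[0,-0.017,-0.401,-0.002,0.019,0.358,-0.251],[0,-0.017,-0.401,-0.002,0.019,0.358,-0.251],[0,-0.017,-0.401,-0.002,0.019,0.358,-0.251],[0,-0.017,-0.401,-0.002,0.019,0.358,-0.251],[0,-0.017,-0.401,-0.002,0.019,0.358,-0.251]]'
python3 - <<'E'
from h import *
p,Rc,o=cur(); print(o["qpos"].round(3),o["time"],p)
for h in (.1,.033):print(row(p,Rc,lidp(.05,h),toolR(RY,.25)).round(4))
im=get_image("wrist");cv2.imwrite(f"pics/w14.png",im["color"][:,:,::-1])
E
```

```text
time: 14.05
eef_pos: [0.456, 0.3395, 0.1642]
tool_rot: [-0.026, 0.973, 0.199, 0.113]
force: [-0.1, -0.4, 1.0]
grip_width: 0.0859
[-0.254  0.31  -0.635  2.059  0.458  0.664 -2.353] 14.05 [0.45595971 0.33953835 0.16423717]
[-0.0062 -0.0012  0.0282 -0.0049  0.0177 -0.0034]
[ 0.0154 -0.0009  0.0916 -0.0049  0.0177 -0.0034]
```

View pics/w14.png

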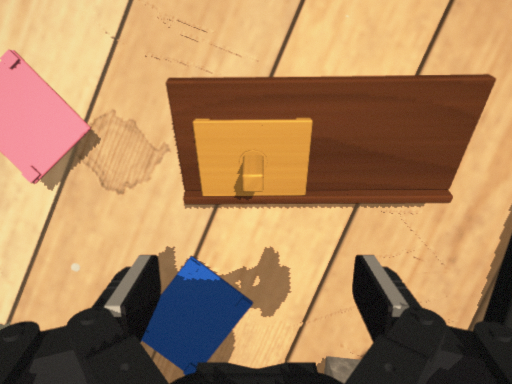

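```bash
python3 -m pendant '[[0,-0.006,-0.001,0.028,-0.005,0.018,-0.003],[0,0,-0.001,0.05,-0.005,0.018,-0.003],[0,0.008,-0.001,0.07,-0.005,0.018,-0.003],[0,0.0154,-0.001,0.0916,-0.005,0.018,-0.003],[0,0.0154,-0.001,0.0916,-0.005,0.018,-0.003]]'
python3 - <<'E'
from h import *
p,Rc,o=cur(); print(o["qpos"].round(3),o["time"],p)
for h in (.033,):print(row(p,Rc,lidp(.05,h),toolR(RY,.25)).round(4))
im=get_image("wrist");cv2.imwrite(f"pics/w15.png",im["color"][:,:,::-1])
E
```

```text
time: 14.72
eef_pos: [0.4881, 0.3554, 0.0773]
tool_rot: [-0.025, 0.972, 0.2, 0.121]
force: [-0.5, -0.2, -0.9]
grip_width: 0.0855
[-0.369  0.476 -0.507  2.054  0.675  0.526 -2.533] 14.725 [0.48813584 0.35544673 0.07734537]
[ 0.0005  0.0006 -0.0012 -0.0002  0.0017 -0.    ]
```

View pics/w15.png

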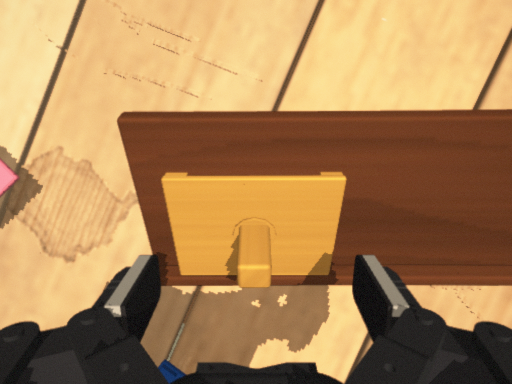

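```bash
python3 -m pendant '[[1,0,0,0,0,0,0],[1,0,0,0,0,0,0],[1,0,0,0,0,0,0],[1,0,0,0,0,0,0],[1,0,0,0,0,0,0],[1,0,0,0,0,0,0],[1,0,0,0,0,0,0]]' 60 
python3 -m pendant '[[1,-0.006,0,-0.018,0,0,0],[1,-0.013,0,-0.037,0,0,0],[1,-0.013,0,-0.06,0,0,0],[1,-0.01,0,-0.09,0,0,0],[1,0.004,0.01,-0.122,0,-0.1,0],[1,0.004,0.01,-0.122,0,-0.25,0],[1,0.004,0.01,-0.122,0,-0.25,0]]'
python3 - <<'E'
from h import *
p,Rc,o=cur(); print(o["qpos"].round(3),o["time"],p)
print(row(p,Rc,(.50,.2,.18),toolR(.28,-.2)).round(4))
print(row(p,Rc,(.515,.054,.13),toolR(.156,-.315)).round(4))
E
```

```text
time: 15.65
eef_pos: [0.4879, 0.3565, 0.0791]
tool_rot: [-0.026, 0.972, 0.201, 0.122]
force: [-4.2, -3.8, 9.0]
grip_width: 0.0131
time: 16.52
eef_pos: [0.4686, 0.3369, 0.1984]
tool_rot: [-0.001, 0.979, 0.202, -0.0]
force: [0.1, 0.6, -2.2]
grip_width: 0.0135
[-0.186  0.396 -0.683  1.846  0.291  1.001 -2.155] 16.525 [0.46864614 0.33692107 0.19835285]
[-0.0253  0.1382  0.0181  0.0104 -0.1994  0.1257]
[-0.0691  0.2784  0.0677  0.0372 -0.3129  0.2482]
```

```bash
python3 -m pendant '[[1,-0.012,0.06,0.005,0.005,-0.1,0.06],[1,-0.025,0.12,0.015,0.01,-0.2,0.12],[1,-0.045,0.18,0.03,0.03,-0.3,0.2],[1,-0.06,0.24,0.05,0.037,-0.313,0.248],[1,-0.069,0.278,0.068,0.037,-0.313,0.248],[1,-0.069,0.278,0.068,0.037,-0.313,0.248],[1,-0.069,0.278,0.068,0.037,-0.313,0.248],[1,-0.069,0.278,0.068,0.037,-0.313,0.248]]'
python3 - <<'E'
from h import *
p,Rc,o=cur(); print(o["qpos"].round(3),o["time"],p,o["force"])
print(row(p,Rc,(.515,.055,.074),toolR(.156,-.315)).round(4))
im=get_image("wrist");cv2.imwrite(f"pics/w16.png",im["color"][:,:,::-1])
E
```

```text
time: 17.52
eef_pos: [0.5143, 0.0558, 0.1301]
tool_rot: [0.013, 0.985, 0.079, -0.155]
force: [-0.7, -0.2, -0.9]
grip_width: 0.0129
[ 0.178  0.529 -0.523  1.826  0.223  1.172 -1.856] 17.525 [0.51430497 0.0557828  0.13011484] [-0.72562504 -0.21002244 -0.91511752]
[ 0.0178  0.0008  0.0532  0.0023 -0.0024  0.0034]
```

View pics/w16.png

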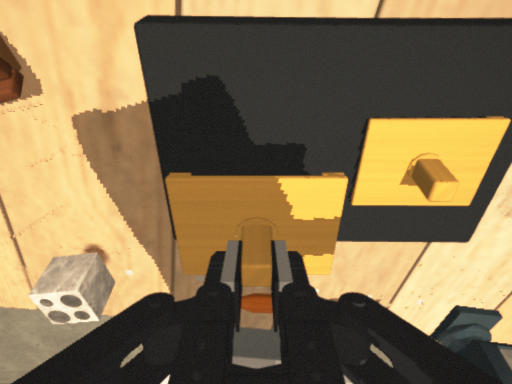

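```bash
python3 -m pendant '[[1,0.012,0.001,0.035,0,0,0.003],[1,0.0178,0.001,0.053,0,0,0.003],[1,0.0178,0.001,0.053,0,0,0.003]]'
python3 -m pendant '[[1,0.001,0,0.003,0,0,0],[1,0.001,0,0.003,0,0,0]]'
python3 -m pendant '[[1,0.0006,0,0.002,0,0,0],[1,0.0006,0,0.002,0,0,0]]'
```

```text
time: 17.95
eef_pos: [0.5144, 0.0538, 0.0728]
tool_rot: [0.013, 0.985, 0.077, -0.157]
force: [0.8, 0.3, -2.0]
grip_width: 0.0132
time: 18.2
eef_pos: [0.5157, 0.0535, 0.0711]
tool_rot: [0.013, 0.985, 0.076, -0.155]
force: [-0.7, -0.2, -0.8]
grip_width: 0.0133
time: 18.45
eef_pos: [0.5153, 0.0533, 0.0685]
tool_rot: [0.013, 0.985, 0.076, -0.156]
force: [-0.1, -0.6, -1.4]
grip_width: 0.013
```

```bash
python3 -m pendant '[[1,0.0005,0,0.0015,0,0,0],[1,0.0005,0,0.0015,0,0,0]]'
python3 -m pendant '[[1,0.0003,0,0.001,0,0,0],[1,0.0003,0,0.001,0,0,0]]'
```

```text
time: 18.7
eef_pos: [0.5153, 0.0533, 0.0681]
tool_rot: [0.014, 0.985, 0.076, -0.156]
force: [-4.1, -1.0, 21.4]
grip_width: 0.0132
time: 18.95
eef_pos: [0.5154, 0.0533, 0.068]
tool_rot: [0.014, 0.985, 0.076, -0.156]
force: [-8.4, -3.3, 38.1]
grip_width: 0.0134
```

```bash
python3 -m pendant '[[1,-0.0005,0,-0.0017,0,0,0],[0,-0.0005,0,-0.0017,0,0,0],[0,-0.0005,0,-0.0017,0,0,0],[0,-0.0005,0,-0.0017,0,0,0],[0,-0.0005,0,-0.0017,0,0,0],[0,-0.004,0,-0.012,0,0,0],[0,-0.012,0,-0.04,0,0,0],[0,-0.028,0,-0.09,0,0.1,0],[1,-0.028,0.05,-0.12,0,0.25,0],[1,-0.028,0.05,-0.12,0,0.315,0],[1,-0.028,0.05,-0.12,0,0.315,0]]'
python3 - <<'E'
from h import *
p,Rc,o=cur(); print(o["qpos"].round(3),o["time"],p,o["force"],o["grip_width"])
im=get_image("wrist");cv2.imwrite(f"pics/w17.png",im["color"][:,:,::-1])
E
```

```text
time: 20.32
eef_pos: [0.5326, 0.0052, 0.1899]
tool_rot: [0.002, 0.997, 0.077, 0.001]
force: [0.2, 0.1, 0.9]
grip_width: 0.0322
[ 0.333  0.306 -0.549  1.957  0.202  0.929 -1.734] 20.325 [0.53264966 0.00516119 0.18986882] [0.20643605 0.0733075  0.89772789] 0.03217460774330915
```

View pics/w17.png

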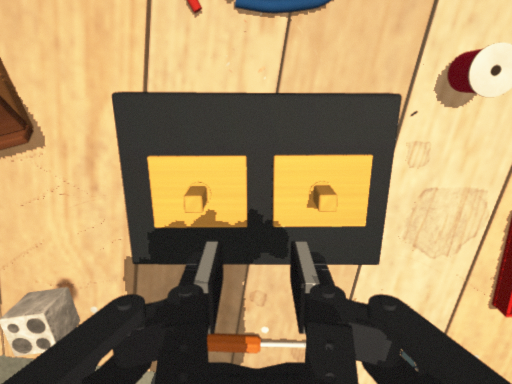

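Run:
```python
from h import *
im=get_image("wrist"); p,Rc,o=cur()
P=LC+[0,0,.03]
for uv in ([(149,156),(247,155.5),(247,227.5),(153,228)],[(274,155),(372.5,154.5),(366.5,227),(274,227.5)]):
    r=fit(im,np.array(uv,float),P,[.52,.05,.15]); print(r[0].round(4),r[1])
    print(unproj(im,np.array(uv,float),.037).round(4).tolist())
cv2.imwrite("pics/w18.png",cv2.resize(im["color"][85:275,105:410,::-1],None,fx=2.6,fy=2.6,interpolation=cv2.INTER_CUBIC))
```

```text
[0.5129 0.0519 0.1479] 1.3915104712797586
[[0.5392, 0.0971, 0.037], [0.5525, 0.0154, 0.037], [0.4867, 0.0056, 0.037], [0.4731, 0.0898, 0.037]]
[ 0.5302 -0.0542  0.1668] 0.8407933921998847
[[0.5565, -0.0072, 0.037], [0.5697, -0.0894, 0.037], [0.504, -0.1015, 0.037], [0.4905, -0.0187, 0.037]]
```

View pics/w18.png

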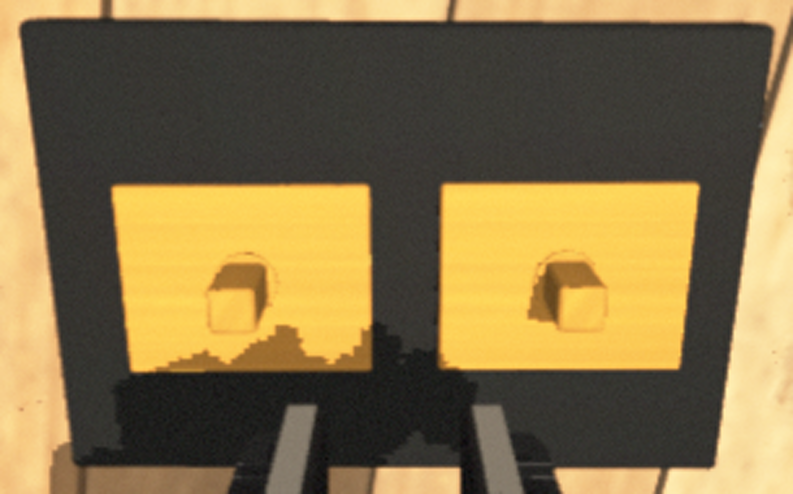

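Run:
```python
from h import *
p,Rc,o=cur()
c,s=np.cos(.156),np.sin(.156)
for n,L in (("lid1",(.532,-.053)),("lid2",(.514,.053))):
  for a,b in ((1,1),(-1,-1),(1,-1),(-1,1)):
    t=np.array([L[0]+c*a*.029-s*b*.038,L[1]+s*a*.029+c*b*.038,.08]); print(n,a,b,t.round(4),row(p,Rc,t,toolR(.156,0)).round(4))
```

```text
lid1 1 1 [ 0.5547 -0.011   0.08  ] [ 0.0187  0.0201  0.109   0.0022  0.0004 -0.0006]
lid1 -1 -1 [ 0.5093 -0.095   0.08  ] [-0.0393  0.0961  0.1091  0.0022  0.0004 -0.0006]
lid1 1 -1 [ 0.5666 -0.086   0.08  ] [ 0.0187  0.0961  0.1091  0.0022  0.0004 -0.0006]
lid1 -1 1 [ 0.4974 -0.02    0.08  ] [-0.0393  0.0201  0.109   0.0022  0.0004 -0.0006]
lid2 1 1 [0.5367 0.095  0.08  ] [ 0.0173 -0.0874  0.1087  0.0022  0.0004 -0.0006]
lid2 -1 -1 [0.4913 0.011  0.08  ] [-0.0406 -0.0114  0.1089  0.0022  0.0004 -0.0006]
lid2 1 -1 [0.5486 0.02   0.08  ] [ 0.0174 -0.0114  0.1089  0.0022  0.0004 -0.0006]
lid2 -1 1 [0.4794 0.086  0.08  ] [-0.0407 -0.0874  0.1087  0.0022  0.0004 -0.0006]
```

```bash
python3 -m pendant '[[1,0.019,0.02,0.05,0.002,0,0],[1,0.019,0.02,0.1,0.002,0,0],[1,0.019,0.02,0.109,0.002,0,0],[1,0.019,0.02,0.109,0.002,0,0]]'
python3 -m pendant '[[1,0,0,0.006,0,0,0],[1,0,0,0.006,0,0,0]]'
python3 -m pendant '[[1,0,0,0.003,0,0,0],[1,0,0,0.003,0,0,0]]'
python3 -m pendant '[[1,0,0,0.002,0,0,0],[1,0,0,0.002,0,0,0]]'
```

```text
time: 20.92
eef_pos: [0.5554, -0.0103, 0.0799]
tool_rot: [-0.0, 0.997, 0.078, -0.0]
force: [0.3, 0.3, 0.2]
grip_width: 0.0004
time: 21.18
eef_pos: [0.5557, -0.0112, 0.0746]
tool_rot: [0.0, 0.997, 0.077, 0.001]
force: [0.6, -0.3, -0.2]
grip_width: -0.0002
time: 21.42
eef_pos: [0.5553, -0.0114, 0.0709]
tool_rot: [0.0, 0.997, 0.077, 0.001]
force: [0.2, 0.1, -0.2]
grip_width: -0.0002
time: 21.68
eef_pos: [0.5551, -0.0113, 0.0686]
tool_rot: [0.0, 0.997, 0.077, 0.0]
force: [0.3, -0.3, 0.2]
grip_width: 0.0
```

```bash
for i in 1 2 3; do :; done; python3 -m pendant '[[1,0,0,0.003,0,0,0],[1,0,0,0.003,0,0,0]]'
python3 -m pendant '[[1,0,0,0.003,0,0,0],[1,0,0,0.003,0,0,0]]'
python3 - <<'E'
from h import *
im=get_image("wrist");cv2.imwrite(f"pics/w19.png",im["color"][:,:,::-1])
E
```

```text
time: 21.92
eef_pos: [0.5551, -0.0113, 0.0654]
tool_rot: [0.0, 0.997, 0.077, 0.0]
force: [0.9, 0.7, -0.3]
grip_width: -0.0
time: 22.18
eef_pos: [0.5551, -0.0113, 0.0624]
tool_rot: [0.0, 0.997, 0.077, 0.0]
force: [-0.3, -0.0, -0.5]
grip_width: 0.0005
```

View pics/w19.png

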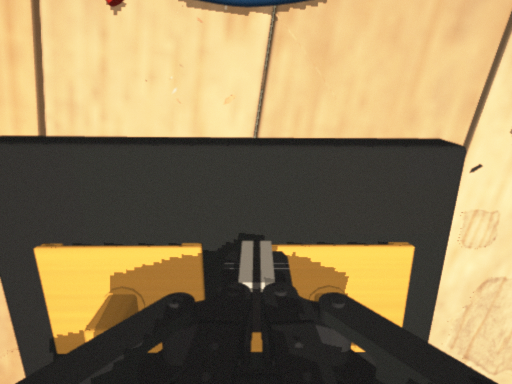

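```bash
python3 -m pendant '[[1,0,0,0.003,0,0,0],[1,0,0,0.003,0,0,0]]'
python3 -m pendant '[[1,0,0,0.002,0,0,0],[1,0,0,0.002,0,0,0]]'
python3 -m pendant '[[1,0,0,0.0015,0,0,0],[1,0,0,0.0015,0,0,0]]'
```

```text
time: 22.48
eef_pos: [0.5551, -0.0113, 0.0595]
tool_rot: [0.0, 0.997, 0.077, 0.0]
force: [0.8, -0.1, 0.3]
grip_width: 0.0002
time: 22.72
eef_pos: [0.5552, -0.0113, 0.0576]
tool_rot: [0.0, 0.997, 0.077, 0.0]
force: [0.9, 0.3, -0.1]
grip_width: -0.0
time: 22.98
eef_pos: [0.5552, -0.0113, 0.0561]
tool_rot: [0.0, 0.997, 0.077, 0.0]
force: [-0.4, -0.3, -1.1]
grip_width: -0.0002
```

```bash
python3 -m pendant '[[1,0,0,0.0015,0,0,0],[1,0,0,0.0015,0,0,0]]'
python3 -m pendant '[[1,0,0,0.001,0,0,0],[1,0,0,0.001,0,0,0]]'
python3 -m pendant '[[1,0,0,0.001,0,0,0],[1,0,0,0.001,0,0,0]]'
```

```text
time: 23.22
eef_pos: [0.5552, -0.0113, 0.0546]
tool_rot: [0.0, 0.997, 0.077, 0.0]
force: [-0.4, 0.1, 0.4]
grip_width: 0.0004
time: 23.48
eef_pos: [0.5552, -0.0113, 0.0536]
tool_rot: [0.0, 0.997, 0.077, 0.0]
force: [-0.1, 0.4, 0.2]
grip_width: 0.0
time: 23.72
eef_pos: [0.5553, -0.0112, 0.0526]
tool_rot: [0.0, 0.997, 0.077, 0.0]
force: [0.9, 1.1, -0.2]
grip_width: 0.0
```

```bash
python3 -m pendant '[[1,0,0,0.001,0,0,0],[1,0,0,0.001,0,0,0]]'
python3 -m pendant '[[1,0,0,0.001,0,0,0],[1,0,0,0.001,0,0,0]]'
python3 - <<'E'
from h import *
print(np.mean([get_obs()["force"]],0))
im=get_image("wrist");cv2.imwrite(f"pics/w20.png",im["color"][:,:,::-1])
E
```

```text
time: 23.98
eef_pos: [0.5553, -0.0112, 0.0517]
tool_rot: [0.0, 0.997, 0.077, 0.001]
force: [0.6, 0.5, -0.6]
grip_width: 0.0002
time: 24.22
eef_pos: [0.5554, -0.0112, 0.0512]
tool_rot: [0.0, 0.997, 0.077, 0.001]
force: [-2.1, 0.8, 10.6]
grip_width: 0.0002
[-2.14015026  0.75990865 10.56779002]
```

View pics/w20.png

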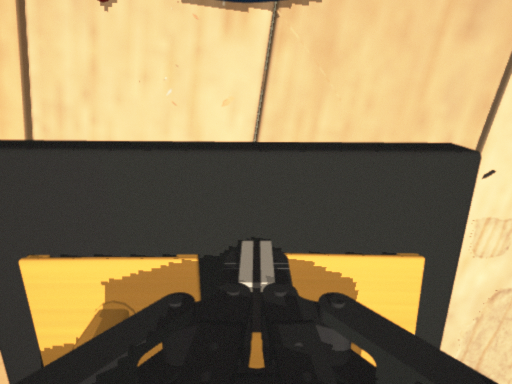

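```bash
python3 -m pendant '[[1,0,0,-0.008,0,0,0],[1,0,0.03,-0.011,0,0,0],[1,0,0.076,-0.011,0,0,0],[1,0,0.076,-0.007,0,0,0],[1,0,0.076,-0.005,0,0,0]]'
python3 -m pendant '[[1,0,0,0.001,0,0,0],[1,0,0,0.001,0,0,0]]'
python3 -m pendant '[[1,0,0,0.001,0,0,0],[1,0,0,0.001,0,0,0]]'
```

```text
time: 24.9
eef_pos: [0.5668, -0.0861, 0.0556]
tool_rot: [-0.0, 0.997, 0.077, 0.0]
force: [0.7, 0.3, 0.3]
grip_width: -0.0001
time: 25.15
eef_pos: [0.567, -0.0855, 0.0548]
tool_rot: [0.0, 0.997, 0.078, 0.0]
force: [-0.5, -0.7, 0.2]
grip_width: -0.0002
time: 25.4
eef_pos: [0.5671, -0.0858, 0.0541]
tool_rot: [0.0, 0.997, 0.078, 0.001]
force: [-2.2, 1.3, 6.0]
grip_width: 0.0002
```

```bash
python3 -m pendant '[[1,0,0,-0.006,0,0,0],[1,-0.001,-0.06,-0.008,0,0,0],[1,-0.001,-0.108,-0.006,0,0,0],[1,-0.001,-0.108,-0.002,0,0,0],[1,-0.001,-0.108,0,0,0,0],[1,-0.001,-0.108,0,0,0,0]]'
python3 -m pendant '[[1,0,0,-0.006,0,0,0],[1,-0.03,0,-0.008,0,0,0],[1,-0.058,0,-0.006,0,0,0],[1,-0.058,0,-0.002,0,0,0],[1,-0.058,0,0,0,0,0],[1,-0.058,0,0,0,0,0]]'
```

```text
time: 26.15
eef_pos: [0.5496, 0.0199, 0.054]
tool_rot: [-0.0, 0.997, 0.077, 0.001]
force: [-2.1, 5.5, 6.4]
grip_width: -0.0
time: 26.9
eef_pos: [0.4928, 0.0106, 0.054]
tool_rot: [0.001, 0.997, 0.077, 0.0]
force: [-5.0, -4.6, 12.6]
grip_width: 0.0001
```

```bash
python3 -m pendant '[[1,0,0,-0.01,0,0,0],[1,0,0,-0.06,0,0,0],[0,0.02,0.03,-0.11,0,0,0],[0,0.025,0.06,-0.126,0,0,0],[0,0.025,0.06,-0.126,0,0,0]]'
python3 - <<'E'
from h import *
p,Rc,o=cur(); print(o["qpos"].round(3),o["time"],p)
im=get_image("wrist");cv2.imwrite(f"pics/w21.png",im["color"][:,:,::-1])
E
```

```text
time: 27.52
eef_pos: [0.5276, -0.0464, 0.1815]
tool_rot: [0.001, 0.997, 0.076, 0.002]
force: [0.1, 0.3, 0.1]
grip_width: 0.0545
[ 0.42   0.308 -0.536  1.973  0.199  0.907 -1.637] 27.525 [ 0.52755637 -0.04641436  0.18152998]
```

View pics/w21.png

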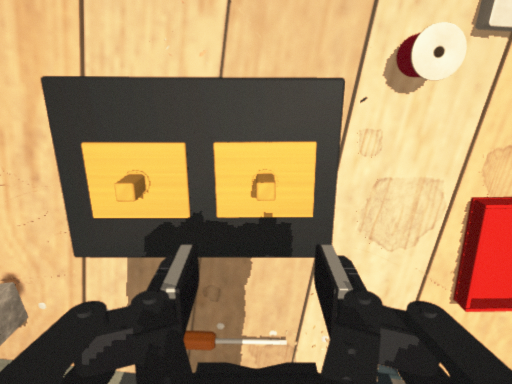

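Run:
```python
from h import *
im=get_image("wrist"); p,Rc,o=cur()
P=LC+[0,0,.03]
for uv in ([(81.5,143),(186.5,142.5),(189,217.5),(92,218.5)],[(215,142),(316.5,142),(313.5,217),(216.5,217.5)]):
    r=fit(im,np.array(uv,float),P,[.52,.05,.15]); print(r[0].round(4),r[1])
uv=np.array([(469,198),(454,308)],float); print("tray left edge",unproj(im,uv,.022).round(4))
t=np.array([.532,-.053,.08])
for z in (.09,.058): print(row(p,Rc,[.532,-.053,z],toolR(.156,0)).round(4))
```

```text
[0.512  0.0524 0.1475] 1.0276815968675805
[ 0.5291 -0.0534  0.1549] 1.1796745265731658
tray left edge [[ 0.5371 -0.2373  0.022 ]
 [ 0.4231 -0.2625  0.022 ]]
[ 0.0045  0.0098  0.0898 -0.     -0.0013 -0.0016]
[ 0.0044  0.0098  0.1218 -0.     -0.0013 -0.0016]
```

```bash
python3 -m pendant '[[0,0.0045,0.01,0.03,0,0,0],[0,0.0045,0.01,0.07,0,0,0],[0,0.0045,0.01,0.1,0,0,0],[0,0.0045,0.01,0.122,0,0,0],[0,0.0045,0.01,0.122,0,0,0],[1,0.0045,0.01,0.121,0,0,0],[1,0.0045,0.01,0.121,0,0,0],[1,0.0045,0.01,0.121,0,0,0],[1,0.0045,0.01,0.121,0,0,0],[1,0.0045,0.01,0.121,0,0,0],[1,0.0045,0.01,0.121,0,0,0],[1,0.0045,0.01,0.121,0,0,0]]' 60
python3 -m pendant '[[1,0,0,-0.02,0,0,0],[1,0,0,-0.06,0,0,0],[1,0,0,-0.12,0,0,0],[1,0,0,-0.12,0,0,0]]'
python3 - <<'E'
from h import *
p,Rc,o=cur(); print(o["qpos"].round(3),o["time"],p)
im=get_image("wrist");cv2.imwrite(f"pics/w22.png",im["color"][:,:,::-1])
print(row(p,Rc,[.482,-.322,.16],toolR(.156,0)).round(4))
print(row(p,Rc,[.46,-.26,.18],toolR(.156,0)).round(4))
E
```

```text
time: 29.12
eef_pos: [0.5322, -0.0535, 0.0593]
tool_rot: [0.0, 0.997, 0.077, 0.001]
force: [-2.9, -0.1, 8.8]
grip_width: 0.014
time: 29.62
eef_pos: [0.534, -0.0534, 0.1829]
tool_rot: [0.001, 0.997, 0.077, 0.004]
force: [0.6, 0.2, -1.6]
grip_width: 0.0137
[ 0.435  0.317 -0.541  1.959  0.207  0.911 -1.626] 29.625 [ 0.53396996 -0.05335464  0.18290248]
[-0.0929  0.2574  0.0228  0.0024 -0.0074 -0.0014]
[-0.1049  0.1928  0.0026  0.0024 -0.0074 -0.0014]
```

View pics/w22.png

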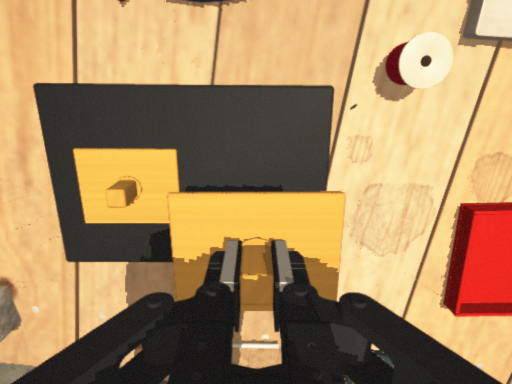

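```bash
python3 -m pendant '[[1,-0.03,0.055,0,0,0,0],[1,-0.06,0.11,0,0,0,0],[1,-0.09,0.16,0,0,0,0],[1,-0.105,0.193,0,0,0,0],[1,-0.105,0.193,0,0,0,0],[1,-0.105,0.193,0,0,0,0]]'
python3 - <<'E'
from h import *
p,Rc,o=cur(); print(o["time"],p)
im=get_image("wrist");cv2.imwrite(f"pics/w23.png",im["color"][:,:,::-1])
E
```

```text
time: 30.42
eef_pos: [0.4576, -0.2595, 0.1777]
tool_rot: [-0.0, 0.997, 0.078, -0.0]
force: [0.0, -0.5, -1.3]
grip_width: 0.0137
30.425 [ 0.4575907  -0.25951059  0.17773221]
```

View pics/w23.png

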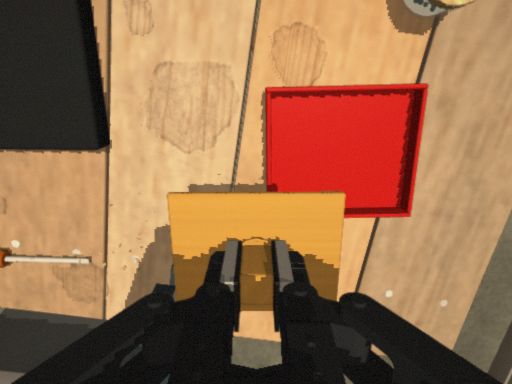

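Run:
```python
from h import *
im=get_image("wrist"); p,Rc,o=cur()
uv=np.array([(265,87.5),(427.5,84),(411.5,217)],float)
T=np.array([[.0575,.065,.022],[.0575,-.065,.022],[-.0575,-.065,.022]])
print(unproj(im,uv,.022).round(4)); r=fit(im,uv,T,[.48,-.32,.15]); print(r)
x,y,a=r[0]
for z in (.12,.05): print(row(p,Rc,[x,y,z],toolR(a,0)).round(4))
```

```text
[[ 0.5339 -0.2551  0.022 ]
 [ 0.5564 -0.383   0.022 ]
 [ 0.4437 -0.4049  0.022 ]]
(array([ 0.48860013, -0.32973927,  0.18174525]), np.float64(0.9198878840344378), array([[ 0.23015084,  0.69028409],
       [ 0.57928032, -0.55188808],
       [-0.91988788, -0.18709093]]))
[ 0.0191  0.0746  0.0581 -0.0005 -0.0005 -0.0251]
[ 0.0191  0.0747  0.1281 -0.0005 -0.0005 -0.0251]
```

```bash
python3 -m pendant '[[1,0.01,0.04,0.03,0,0,-0.025],[1,0.019,0.075,0.058,0,0,-0.025],[1,0.019,0.075,0.058,0,0,-0.025],[1,0.019,0.075,0.09,0,0,-0.025],[1,0.019,0.075,0.12,0,0,-0.025],[1,0.019,0.075,0.136,0,0,-0.025],[1,0.019,0.075,0.136,0,0,-0.025]]'
python3 - <<'E'
from h import *
im=get_image("wrist");cv2.imwrite(f"pics/w24.png",im["color"][:,:,::-1])
E
python3 -m pendant '[[1,0,0,0.003,0,0,0],[1,0,0,0.003,0,0,0]]'
```

```text
time: 31.4
eef_pos: [0.4883, -0.3304, 0.0423]
tool_rot: [-0.0, 0.996, 0.09, 0.0]
force: [0.8, -0.5, -0.3]
grip_width: 0.0135
time: 31.7
eef_pos: [0.4887, -0.3317, 0.0403]
tool_rot: [0.0, 0.996, 0.09, 0.001]
force: [-0.4, -0.2, -1.9]
grip_width: 0.0137
```

View pics/w24.png

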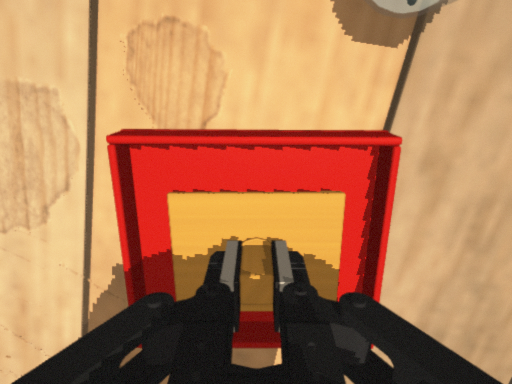

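The lid is centred in the tray (columns 168–345 between walls at about 130–385), so I lower it the rest of the way.

```bash
python3 -m pendant '[[1,0,0,0.003,0,0,0],[1,0,0,0.003,0,0,0]]'
python3 -m pendant '[[1,0,0,0.002,0,0,0],[1,0,0,0.002,0,0,0]]'
python3 -m pendant '[[1,0,0,0.0015,0,0,0],[1,0,0,0.0015,0,0,0]]'
```

```text
time: 31.95
eef_pos: [0.4883, -0.3314, 0.0366]
tool_rot: [0.0, 0.996, 0.09, 0.0]
force: [-0.0, -0.4, -1.0]
grip_width: 0.0138
time: 32.2
eef_pos: [0.4883, -0.3314, 0.0345]
tool_rot: [0.0, 0.996, 0.09, 0.0]
force: [0.6, -0.0, -2.0]
grip_width: 0.0138
time: 32.45
eef_pos: [0.4885, -0.3315, 0.0333]
tool_rot: [0.0, 0.996, 0.09, 0.001]
force: [-1.2, 0.6, 2.3]
grip_width: 0.0136
```

```bash
python3 -m pendant '[[0.5,0,0,0,0,0,0],[0.5,0,0,0,0,0,0],[0.5,0,0,0,0,0,0],[0.5,0,0,-0.001,0,0,0],[0.5,0,0,-0.03,0,0,0],[0.5,0,0,-0.08,0,0,0],[0.5,-0.03,0,-0.14,0,0,0],[0.5,-0.03,0,-0.17,0,0,0],[0.5,-0.03,0,-0.17,0,0,0]]'
python3 - <<'E'
from h import *
p,Rc,o=cur(); print(o["time"],p,o["grip_width"],o["force"])
for n in ("wrist","scene","side"):
  im=get_image(n);cv2.imwrite(f"pics/{n}25.png",im["color"][:,:,::-1])
E
```

```text
time: 33.58
eef_pos: [0.4595, -0.3377, 0.2062]
tool_rot: [0.002, 0.996, 0.089, 0.002]
force: [0.9, 0.6, -0.8]
grip_width: 0.0428
33.575 [ 0.45946737 -0.33772157  0.20615837] 0.042831247049608494 [ 0.93939735  0.55225486 -0.83719939]
```

View pics/wrist25.png

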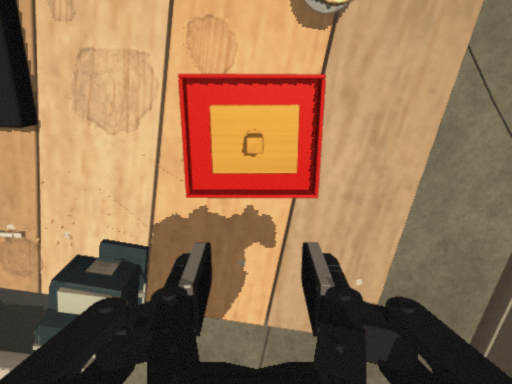

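View pics/side25.png

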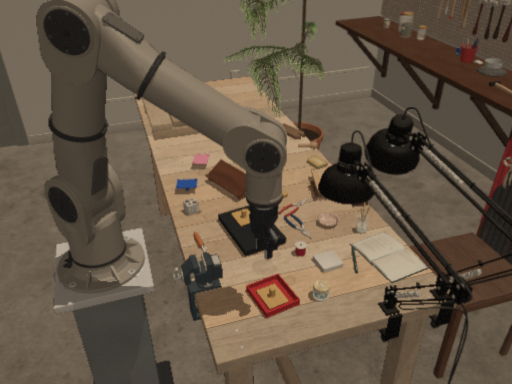

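View pics/scene25.png

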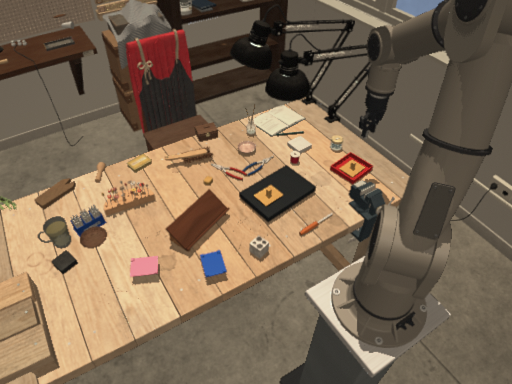

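```bash
python3 -c "
from plant import *
print(job_done())"
```

```text
the job is handed in; nothing more can be done
None
```

I handed the job in at about 34 s: the lid that rocks is in the red tray, knob up, and the sound one is lying flat on the plate. `job_done` reports no verdict, so this rests on my own checks.

**Placing:** I took both lids off the rack by their knobs and laid them about 109 mm apart on the granite plate. A picture showed both flat and inside the plate before I pressed anything.

**Finding the one that rocks:**

| Lid (rack position, robot's view) | Corner pressed (lid's own x, y) | Tool height at firm contact |
|---|---|---|
| Right-hand lid | +x, +y | 51.3 mm, about 10 N, held |
| Right-hand lid | +x, −y | 54.1 mm |
| Left-hand lid | +x, −y | 54.0 mm |
| Left-hand lid | −x, −y | 54.0 mm |

The right-hand lid's corner sank nearly 3 mm and the others were solid, so that lid is the warped one. I judged the rocking from contact height and force; I did not measure the tilt itself.

**Last checks:** The final pictures show the warped lid centred in the tray and the sound lid flat on the plate. The wax, spool and look-alikes are where they started, and the gripper is clear of everything.

**What disagreed or failed:**
- **First approach:** approaching the rack at the full 0.56 rad tilt ran into wrist joint limits. I gripped at 0.25 rad and levelled the lids on the way down.
- **Lowering the first lid:** the push reached about 58 N for a moment before I backed off. It stayed under the 120 N wrist limit.
- **Camera estimates:** the tray position differed by about 1 cm between cameras. I used the close wrist view, which agreed with the side camera to about 3 mm.

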